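# Set up the tone pad and play its opening run

## Robot

A 6-joint arm with a two-finger parallel gripper is mounted at the origin on the work surface. World frame = base frame: x ahead of the robot, y to its left, z up, the work surface at z = 0. Lengths are in m, angles in rad, forces in N, time in s.
With the tool pointing down it reaches from about 0.375 to 0.825 m from the base axis. Payload 5.5 kg.
Tool frame: the origin (TCP) lies midway between the tips of the shut fingers; the grasp point (between the pads) lies 19 mm behind it (manip.tcp_to_grasp is the distance from the TCP to the grasp point, in m); z points along the fingers, x is the direction in which the jaws open and shut, and the axes are right-handed (so a half turn about z gives the same grasp; the last joint's range is limited). The gripper opens to 85 mm and grips with 20 to 120 N. Pads are 22 mm wide; open, the fingers measure 114 mm over their backs; the gripper's body (76 mm by 85 mm) begins 54 mm behind the grasp point. The pads swing forward as they close: fully open they stand 13 mm farther back than shut.
Start: joints at [-1.334, 0.314, -0.047, 1.21, 0, 1.571], TCP at [0.141, -0.583, 0.231] pointing down, gripper open.
Joint ranges: [-2.67, 2.67], [-0.69, 1.73], [-1.03, 1.25], [-2.08, 2.16], [-1.42, 1.45], [-3.14, 3.14]. Speed limits (rad/s): [2.39, 2.39, 3.01, 3.14, 3.14, 3.14].

## Interface

Orientations are given as a 3x3 rotation matrix whose columns are the frame's x, y, z axes.
In Python, from workcell import readout, viewer, ticket, manip gives the robot as it stands. The module is installed in compiled form; this text tells all that it offers.
- The arm moves only by the tool step_arm, never from a script. Its argument "rows" is a list of rows, each an object with "dp": the shift along the tool's x, y, z in units of 40 mm (1.0 is 40 mm), a list of three; "delta_rot": the turn, a rotation vector about the tool's x, y, z in units of 6 degrees (1.0 is 6 degrees), a list of three; "hand": the opening, from 0 (shut) to 1 (fully open). A call has 1 to 8 rows; each row is the pose to reach, as a shift and turn from the pose measured when the call began, along the tool's axes at that moment; what a row does not reach only later rows make up. A row lasts 1/8 s, in which the tool goes at most 62.5 mm and 10.7 degrees, less where a joint would pass 70% of its speed; a pose out of reach is approached as far as the arm can. A call with a gripper value outside its range is refused whole. The fingers move at their own pace and stop on an object; "newtons" is the grip in N (left out, the last holds). Time passes only in rows, so rows that repeat a pose let the fingers close. It gives the time, the measured TCP pose, the force and the opening at its end, in the units of the state.
- readout.get_state(): the state, without advancing time (a new reading comes with each control period).
- viewer.read_camera(name): name is "scene" or "side" or "wrist"; returns the picture (384x512x3 uint8, red, green, blue); there is no depth.
- viewer.get_calibration(name): a dict with "mtx" (3x3 intrinsics, pixels), "R" (3x3) and "t" (3): a world point X has camera coordinates R X + t; the wrist camera has in their place "mount" (4x4, takes a point from camera to tool coordinates, whose origin is the TCP and whose axes are the tool frame's). Camera axes: x right, y down, z forward; pixel columns grow to the right and rows downward; lengths in m; the calibration is good to about 2 mm. A picture is of the moment at which its call begins: read the wrist's pose just before it. get_calibration takes no time and is no camera call.
- ticket.hand_in(): hands the job in, once; it reports no verdict.
The state is a dict: "time_s": time; "joint_pos": joint angles; "qd": joint speeds; "effort": joint torques, N m; "tcp_pos": TCP position; "orientation": TCP orientation; "force": force on the tool from outside, world axes, zero at the start; "moment": the same for the moment, N m; "gripper_width": opening from 0.0 (shut) to 1.0 (fully open).
Only numpy, scipy, OpenCV 4.12 (cv2) and the standard library are available. Lean on these libraries where they do the work, as an engineer would, in place of code of your own. Each camera call takes 0.05 s, during which the arm holds its last target. There are 200 camera calls.

## Task

Get the tone pad ready for the sound session: take it out of the rack where it stands on edge, put it down flat on the cork mat with its keys up and let go, then take it again and set it flat in its cradle, keys up, without pressing any key on the way. Then, with the pad lying in the cradle, press its four keys fully down one at a time from the largest to the smallest, letting each come back up. Leave the bowls, bell and other things where they are.

Things in the scene. Friction and masses are not known exactly. Their poses are not given: they have to be found in the camera images.
- pad: Tone pad: dark wooden bar 210 mm long (x), 28 thick (y), 56 wide (z), 0.2-0.45 kg, four round brass keys in a row on one broad face. Origin: the bar's centre. y points out of the key face; keys stand 8 mm proud; x -28 to +35 mm is free of keys. Starts on a long edge in the rack: z up, key face to the side, origin 36 mm above the table. Keys up means y up, key tops then 22 mm above the origin.
- rack: Pale wooden rack, fixed, 232 (x) x 62 mm. Origin: centre of its underside on the table; z up. Floor 8 mm thick; posts (|x| 95-109 mm, 32 mm apart across y) and end walls at both ends, up to 44 mm above the table, hold the standing pad loosely; the middle is open on both sides. The pad starts with its axes parallel to the rack's, keys to the rack's +y.
- mat: Cork mat, fixed flat on the table, 250 (its x) x 150 (its y) x 6 mm. Origin: centre of its underside; z up. Kept clear.
- dock: Pale wooden cradle, fixed: plate 236 (x) x 82 (y) x 8 mm; lips 12 mm higher across both ends (inner faces 217 mm apart) and at the long sides near the corners only, |x| 75-108 mm (inner faces 63 mm apart). Origin: centre of its underside on the table; z up. The pad lies flat in it, keys up, either way round, 3.5 mm play each way, its origin then 22 mm above the table.
- key_a (a joint): Travel of the third largest key (round brass, 18 mm diameter): 0 is up, 0.005 m is fully down; spring, about 4.5 N fully down, comes back up when released. Beyond 3 mm it counts as pressed, beyond 4 mm as fully down, under 1.5 mm as up.
- key_a_top (a point): Centre of the top face of the third largest key (18 mm diameter), on the pad's key face at x = -80 mm of the pad, mid-width; its y points out of the key.
- key_b (a joint): Travel of the largest key (round brass, 28 mm diameter): 0 is up, 0.005 m is fully down; spring, about 4.5 N fully down, comes back up when released. Beyond 3 mm it counts as pressed, beyond 4 mm as fully down, under 1.5 mm as up.
- key_b_top (a point): Centre of the top face of the largest key (28 mm diameter), on the pad's key face at x = -42 mm of the pad, mid-width; its y points out of the key.
- key_c (a joint): Travel of the smallest key (round brass, 13 mm diameter): 0 is up, 0.005 m is fully down; spring, about 4.5 N fully down, comes back up when released. Beyond 3 mm it counts as pressed, beyond 4 mm as fully down, under 1.5 mm as up.
- key_c_top (a point): Centre of the top face of the smallest key (13 mm diameter), on the pad's key face at x = +42 mm of the pad, mid-width; its y points out of the key.
- key_d (a joint): Travel of the second largest key (round brass, 23 mm diameter): 0 is up, 0.005 m is fully down; spring, about 4.5 N fully down, comes back up when released. Beyond 3 mm it counts as pressed, beyond 4 mm as fully down, under 1.5 mm as up.
- key_d_top (a point): Centre of the top face of the second largest key (23 mm diameter), on the pad's key face at x = +80 mm of the pad, mid-width; its y points out of the key.
- bowl_small: Brass bowl, 76 mm across, 45 mm high, loose; a bystander to be left where it is. Origin: on its underside.
- bowl_large: Copper bowl, 100 mm across, 55 mm high, loose; a bystander to be left where it is. Origin: on its underside.
- crystal: White crystal cup, 100 mm across, 100 mm high, loose; a bystander to be left where it is. Origin: on its underside.
- handbell: Brass hand bell, 60 mm across, 90 mm high, loose; a bystander to be left where it is. Origin: on its underside.
- thumb_piano: Thumb piano, 70 x 100 x 27 mm, loose; a bystander to be left where it is. Origin: on its underside.
- mallet: Mallet lying along its x, 168 mm long, head 26 mm, loose; a bystander to be left where it is. Origin: on its underside.
- oil: Amber bottle, 34 mm across, 75 mm high, loose; a bystander to be left where it is. Origin: on its underside.
- weight: Steel weight with a knob, 40 mm across, 48 mm high, loose; a bystander to be left where it is. Origin: on its underside.
Mind the look-alikes: they are no part of the job. What is shaped like the pad but red is not meant.

How it is judged:
On the way, in this order (a step that is already met when the one before it is completed fails the run):
1. the pad lies flat on the cork mat, keys up, let go (angle between pad's own y axis and vertical below 0.1 rad and horizontal distance between pad and mat below 0.08 m and height (world z) of pad below 0.026 m and contact force between pad and the fingers below 0.05 N and linear speed of pad below 0.02 m/s), for 0.2 s.
2. the pad is seated in its cradle, keys up, let go, no key down (horizontal distance between pad and dock below 0.009 m and z of pad in the frame of dock below 0.027 m and angle between pad's own y axis and vertical below 0.08 rad and angle between the x axis of pad and the x axis of dock, either way round below 0.09 rad and contact force between pad and the fingers below 0.05 N and value of joint each of key_b, key_d, key_a, key_c below 0.0015 m), for 0.2 s.
3. the largest key is pressed fully down, alone, with the pad in the cradle (horizontal distance between pad and dock below 0.009 m and z of pad in the frame of dock below 0.027 m and angle between pad's own y axis and vertical below 0.08 rad and angle between the x axis of pad and the x axis of dock, either way round below 0.09 rad and value of joint key_b above 0.004 m and value of joint each of key_d, key_a, key_c below 0.0015 m), for 0.05 s.
4. the second largest key is pressed fully down, alone, with the pad in the cradle (horizontal distance between pad and dock below 0.009 m and z of pad in the frame of dock below 0.027 m and angle between pad's own y axis and vertical below 0.08 rad and angle between the x axis of pad and the x axis of dock, either way round below 0.09 rad and value of joint key_d above 0.004 m and value of joint each of key_b, key_a, key_c below 0.0015 m), for 0.05 s.
5. the third largest key is pressed fully down, alone, with the pad in the cradle (horizontal distance between pad and dock below 0.009 m and z of pad in the frame of dock below 0.027 m and angle between pad's own y axis and vertical below 0.08 rad and angle between the x axis of pad and the x axis of dock, either way round below 0.09 rad and value of joint key_a above 0.004 m and value of joint each of key_b, key_d, key_c below 0.0015 m), for 0.05 s.
6. the smallest key is pressed fully down, alone, with the pad in the cradle (horizontal distance between pad and dock below 0.009 m and z of pad in the frame of dock below 0.027 m and angle between pad's own y axis and vertical below 0.08 rad and angle between the x axis of pad and the x axis of dock, either way round below 0.09 rad and value of joint key_c above 0.004 m and value of joint each of key_b, key_d, key_a below 0.0015 m), for 0.05 s.
At the end, for the whole second after the job is handed in: The pad lies at rest in the cradle, keys up (within 0.08 rad of level, 9 mm of the cradle's centre, 0.09 rad of its length, either way round, origin less than 27 mm above the cradle's underside), with all four keys up (under 1.5 mm) (horizontal distance between pad and dock below 0.009 m and z of pad in the frame of dock below 0.027 m and angle between pad's own y axis and vertical below 0.08 rad and angle between the x axis of pad and the x axis of dock, either way round below 0.09 rad and value of joint each of key_b, key_d, key_a, key_c below 0.0015 m and linear speed of pad below 0.02 m/s); the robot touches nothing.
It fails at once if a bystander is shifted by more than 30 mm (distance of any of bowl_small, bowl_large, crystal, handbell, thumb_piano, mallet, oil, weight from where it was at the start of the episode above 0.03 m).
It fails at once if a key is pressed while the pad is not lying in its cradle (value of joint any of key_b, key_d, key_a, key_c above 0.003 m and (horizontal distance between pad and dock above 0.02 m or angle between pad's own y axis and vertical above 0.25 rad)).
It fails at once if two keys are pressed together (value of joint each of key_b, key_d above 0.003 m or value of joint each of key_b, key_a above 0.003 m or value of joint each of key_b, key_c above 0.003 m or value of joint each of key_d, key_a above 0.003 m or value of joint each of key_d, key_c above 0.003 m or value of joint each of key_a, key_c above 0.003 m).
It also fails if it takes over 72 s, if anything falls off the work surface, if the arm or the gripper's body presses on something with over 40 N, if the wrist force passes 120 N, or if a joint passes its speed limit or range.

## Working session

There is one attempt and no reset: what is moved stays moved. The work goes in short steps, Python scripts to look and compute and a tool call to move; the robot and the scene stay as the last step left them, time stands still between calls to the robot, and variables do not carry over. Pictures are saved under pics/ and viewed, about 8 in all and at most 12, crops included, and the job is handed in when it is done.

Besides the shell and the picture viewer there is one more tool, called after ">>>" in YAML: its name, and indented under it one key for each argument. step_arm: Moves the arm, as the interface text tells. Its arguments: {"type":"object","properties":{"rows":{"type":"array","items":{"type":"object","properties":{"dp":{"type":"array","items":{"type":"number"}},"delta_rot":{"type":"array","items":{"type":"number"}},"hand":{"type":"number"}}}},"newtons":{"type":"number"}},"required":["rows"]}

```bash
mkdir -p pics; python3 - <<'E'
from workcell import readout, viewer
import cv2, numpy as np
s=readout.get_state(); print(s['time_s'],s['tcp_pos'],s['orientation'],s['gripper_width'])
for n in ('scene','side'):
    im=viewer.read_camera(n); cv2.imwrite(f'pics/{n}0.png',im[:,:,::-1])
    c=viewer.get_calibration(n); print(n,c)
print(viewer.get_calibration('wrist'))
a=cv2.imread('pics/scene0.png');b=cv2.imread('pics/side0.png')
E
```

```text
0.0 [ 0.14061237 -0.58270811  0.23045551] [[ 2.34547965e-01 -9.72104481e-01 -3.60967777e-04]
 [-9.72103125e-01 -2.34548241e-01  1.62361352e-03]
 [-1.66298634e-03 -2.99173433e-05 -9.99998617e-01]] 1.0049685780572333
scene {'mtx': array([[498.33068078,   0.        , 261.31738069],
       [  0.        , 498.33068078, 191.18450898],
       [  0.        ,   0.        ,   1.        ]]), 'R': array([[-0.37831652,  0.92559506, -0.01226333],
       [ 0.53766176,  0.20893463, -0.81686361],
       [-0.75352269, -0.31562652, -0.5767005 ]]), 't': array([ 0.19202709, -0.20145178,  1.64937087])}
side {'mtx': array([[351.8987923 ,   0.        , 256.11920752],
       [  0.        , 351.8987923 , 192.17323358],
       [  0.        ,   0.        ,   1.        ]]), 'R': array([[-0.76960921, -0.63813002, -0.02217508],
       [-0.40308014,  0.51247817, -0.75821667],
       [ 0.49520507, -0.5745922 , -0.65162546]]), 't': array([0.36063762, 0.2104872 , 0.96514781])}
{'mtx': array([[318.30127727,   0.        , 257.35603267],
       [  0.        , 318.30127727, 192.81677726],
       [  0.        ,   0.        ,   1.        ]]), 'mount': array([[ 9.99999754e-01,  5.16554856e-04, -4.75448271e-04,
         1.70778851e-04],
       [-3.48318179e-04,  9.53043689e-01,  3.02832635e-01,
        -7.82018403e-02],
       [ 6.09552642e-04, -3.02832395e-01,  9.53043634e-01,
        -1.42629747e-01],
       [ 0.00000000e+00,  0.00000000e+00,  0.00000000e+00,
         1.00000000e+00]])}
```

View pics/scene0.png

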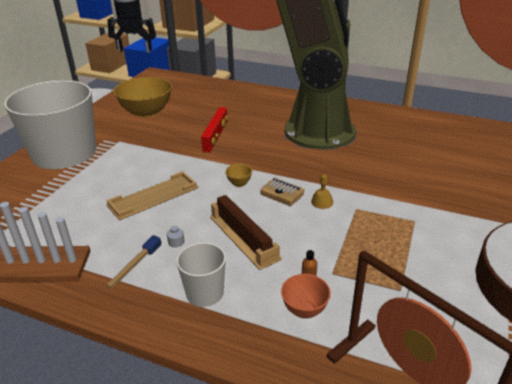

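View pics/side0.png

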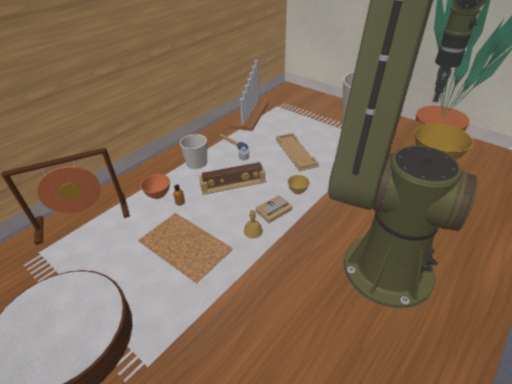

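The real pad is the dark one in the pale rack at scene (245,228) / side (232,177). It has brass keys on the side facing the side camera. The look-alike is the red bar at scene (215,130). The dock is at scene (152,195) / side (297,152), and the cork mat at scene (377,247) / side (185,245). Next I'll measure these and check the choice in one crop.

```bash
cat > h.py <<'E'
from workcell import readout, viewer
import numpy as np, cv2
def cam(n, st=None):
    c=viewer.get_calibration(n)
    if n=='wrist':
        T=np.eye(4); T[:3,:3]=st['orientation']; T[:3,3]=st['tcp_pos']; M=T@c['mount']
        R=M[:3,:3].T; t=-R@M[:3,3]
    else: R,t=c['R'],c['t']
    return c['mtx'],R,t
def cast(c,px,z):
    K,R,t=c; px=np.atleast_2d(px).astype(float); C=-R.T@t
    d=(np.c_[px,np.ones(len(px))]@np.linalg.inv(K).T)@R
    return C+d*((z-C[2])/d[:,2:])
def proj(c,X):
    K,R,t=c; p=(np.atleast_2d(X)@R.T+t)@K.T; return p[:,:2]/p[:,2:]
def comps(mask,amin):
    cs,_=cv2.findContours(mask.astype(np.uint8),cv2.RETR_EXTERNAL,cv2.CHAIN_APPROX_NONE)
    return [c for c in cs if cv2.contourArea(c)>amin]
def rect(c,cnt,z):
    X=cast(c,cnt[:,0],z)[:,:2]; (x,y),(w,h),a=cv2.minAreaRect((X*1000).astype(np.float32))
    if w<h: w,h,a=h,w,a+90
    return round(x),round(y),round(w),round(h),round((a+90)%180-90,1)
E
python3 - <<'E'
from h import *
for n in ('scene','side'):
    im=cv2.imread(f'pics/{n}0.png'); c=cam(n); print(n,-c[1].T@c[2])
    hsv=cv2.cvtColor(im,cv2.COLOR_BGR2HSV)
    pts=dict(scene=[(377,247),(118,209),(245,248),(185,182)],side=[(185,245),(280,140),(232,187),(310,163)])[n]
    for p in pts: print(p,hsv[p[1],p[0]])
    H,S,V=hsv[...,0].astype(int),hsv[...,1],hsv[...,2]
    m=(H>8)&(H<25)&(S>60)&(V>110)
    cv2.imwrite(f'pics/m{n}.png',m*255)
    for q in comps(m,150):
        x,y,w,h=cv2.boundingRect(q)
        print((x,y,w,h),[rect(c,q,z) for z in (0.006,0.02)])
a=cv2.imread('pics/scene0.png')[160:310,90:330];b=cv2.imread('pics/side0.png')[110:210,170:330]
cv2.imwrite('pics/crop1.png',np.vstack([cv2.resize(a,(720,300) if 0 else (480,300)),cv2.resize(b,(480,300))]))
E
```

```text
scene [1.42379831 0.38493611 0.78898926]
(377, 247) [ 14 138 153]
(118, 209) [ 18 123 149]
(245, 248) [ 17 118 175]
(185, 182) [ 16 121 150]
(281, 273, 41, 40) [(709, 173, 110, 84, 16.6), (722, 177, 108, 83, 16.6)]
(365, 265, 37, 26) [(618, 321, 92, 47, 63.8), (632, 322, 90, 46, 63.8)]
(0, 249, 416, 135) [(840, -7, 872, 243, 89.7), (851, 0, 856, 239, 89.7)]
(0, 246, 89, 31) [(842, -418, 209, 100, -68.6), (852, -404, 205, 98, -68.6)]
(333, 209, 82, 70) [(508, 291, 251, 149, 1.5), (524, 293, 246, 146, 1.5)]
(211, 202, 71, 68) [(571, -25, 279, 82, 55.6), (586, -18, 274, 81, 55.6)]
(313, 188, 20, 21) [(369, 122, 93, 49, 12.2), (388, 127, 92, 48, 12.2)]
(261, 180, 43, 26) [(377, 8, 113, 85, 75.7), (396, 15, 111, 83, 75.7)]
(107, 171, 91, 49) [(518, -315, 243, 103, -30.7), (534, -302, 238, 101, -30.7)]
(0, 147, 80, 67) [(587, -709, 296, 224, 78.8), (602, -689, 291, 220, 78.8)]
(85, 33, 29, 13) [(-499, -1235, 186, 124, 1.1), (-465, -1206, 182, 122, 1.1)]
(175, 29, 23, 10) [(-722, -908, 157, 111, 28.3), (-683, -885, 154, 109, 28.3)]
(63, 12, 51, 16) [(-756, -1520, 335, 204, -85.0), (-717, -1
[... 593 characters left out ...]
, (396, -140, 82, 78, 68.9)]
(199, 166, 67, 28) [(597, -24, 238, 112, 51.0), (584, -12, 234, 110, 51.0)]
(0, 155, 120, 157) [(913, 456, 621, 355, -25.0), (895, 460, 610, 349, -25.0)]
(118, 143, 67, 55) [(847, 107, 341, 193, 89.9), (830, 117, 335, 189, 89.9)]
(276, 133, 42, 38) [(526, -316, 252, 87, -30.7), (515, -298, 247, 85, -30.7)]
(101, 105, 411, 279) [(13, -185, 1720, 628, 88.2), (10, -170, 1690, 617, 88.2)]
(195, 82, 148, 66) [(715, -473, 719, 459, -89.9), (700, -453, 706, 451, -89.9)]
(0, 0, 287, 223) [(2310, -1161, 3648, 2369, -21.2), (2267, -1129, 3583, 2327, -21.2)][ WARN:0@0.050] global loadsave.cpp:1063 imwrite_ Unsupported depth image for selected encoder is fallbacked to CV_8U.
```

View pics/crop1.png

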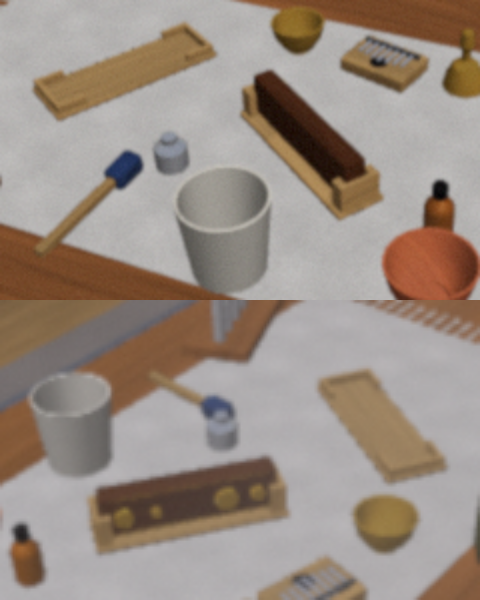

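The crop confirms it: a dark bar with four brass keys in the pale rack, keys toward the robot. Rough positions are mat (0.505, 0.292) at 1.5°, dock (0.522, -0.309) at -31° and rack (0.585, -0.015) at about 53°. The sizes fit, so I'm moving above the rack.

>>> step_arm:
  rows:
    - {"dp": [-1.4,-1.77,0.1],"delta_rot": [0,0,-0.8]}
    - {"dp": [-2.8,-3.54,0.2],"delta_rot": [0,0,-1.6]}
    - {"dp": [-4.2,-5.3,0.3],"delta_rot": [0,0,-2.4]}
    - {"dp": [-5.6,-7.06,0.4],"delta_rot": [0,0,-3.2]}
    - {"dp": [-7,-8.8,0.5],"delta_rot": [0,0,-4]}
    - {"dp": [-8.4,-10.6,0.6],"delta_rot": [0,0,-4.8]}
    - {"dp": [-9.8,-12.4,0.7],"delta_rot": [0,0,-5.6]}
    - {"dp": [-11.2,-14.1,0.76],"delta_rot": [0,0,-6.6]}

```text
schema error: expected keys dp, delta_rot, hand
```

```bash
python3 - <<'E'
from h import *
s=readout.get_state(); p,R=s['tcp_pos'],s['orientation']; print(p,s['joint_pos'],np.degrees(np.arctan2(R[1,0],R[0,0])))
print(R.T@(np.array([.585,-.015,.2])-p)/.04)
E
```

```text
[ 0.14063397 -0.5827654   0.23052048] [-1.33400305e+00  3.14161046e-01 -4.79718756e-02  1.21017504e+00
  1.98973725e-06  1.57078640e+00] -76.43217626587048
[-11.19068656 -14.12901574   0.77995755]
```

>>> step_arm:
  rows:
    - {"dp": [-1.4,-1.77,0.1],"delta_rot": [0,0,-0.8],"hand": 1}
    - {"dp": [-2.8,-3.54,0.2],"delta_rot": [0,0,-1.6],"hand": 1}
    - {"dp": [-4.2,-5.3,0.3],"delta_rot": [0,0,-2.4],"hand": 1}
    - {"dp": [-5.6,-7.06,0.4],"delta_rot": [0,0,-3.2],"hand": 1}
    - {"dp": [-7,-8.8,0.5],"delta_rot": [0,0,-4],"hand": 1}
    - {"dp": [-8.4,-10.6,0.6],"delta_rot": [0,0,-4.8],"hand": 1}
    - {"dp": [-9.8,-12.4,0.7],"delta_rot": [0,0,-5.6],"hand": 1}
    - {"dp": [-11.2,-14.1,0.76],"delta_rot": [0,0,-6.6],"hand": 1}

```text
time_s: 1.1
tcp_pos: [0.4489, -0.1877, 0.209]
orientation: [[0.802, -0.597, -0.0], [-0.597, -0.802, 0.001], [-0.001, -0.001, -1.0]]
force: [0.5, -1.0, -0.4]
gripper_width: 0.995
```

```bash
python3 - <<'E'
from h import *
s=readout.get_state(); p,R=s['tcp_pos'],s['orientation']; print(p,s['joint_pos'],np.degrees(np.arctan2(R[1,0],R[0,0])))
print(R.T@(np.array([.585,-.015,.2])-p)/.04)
E
```

```text
[ 0.44892258 -0.18767662  0.20900782] [-3.96726176e-01  1.12802560e-01 -3.50068803e-01  1.10876726e+00
  1.10040230e-03  1.81371242e+00] -36.6488019584002
[ 0.15284497 -5.49394889  0.22978535]
```

>>> step_arm:
  rows:
    - {"dp": [0,-1.4,0.1],"delta_rot": [0,0,0],"hand": 1}
    - {"dp": [0.1,-2.8,0.2],"delta_rot": [0,0,0],"hand": 1}
    - {"dp": [0.15,-4.2,0.23],"delta_rot": [0,0,0],"hand": 1}
    - {"dp": [0.15,-5.5,0.23],"delta_rot": [0,0,0],"hand": 1}
    - {"dp": [0.15,-5.5,0.23],"delta_rot": [0,0,0],"hand": 1}
    - {"dp": [0.15,-5.5,0.23],"delta_rot": [0,0,0],"hand": 1}

```text
time_s: 1.85
tcp_pos: [0.5843, -0.0148, 0.1994]
orientation: [[0.803, -0.597, -0.002], [-0.597, -0.803, 0.001], [-0.002, 0.0, -1.0]]
force: [-0.2, -0.8, -0.6]
gripper_width: 1.001
```

```bash
python3 - <<'E'
from h import *
s=readout.get_state(); im=viewer.read_camera('wrist')[:,:,::-1].copy(); cv2.imwrite('pics/w1.png',im)
np.savez('w1.npz',tcp_pos=s['tcp_pos'],orientation=s['orientation']); print(s['tcp_pos'])
E
```

```text
[ 0.58433315 -0.01483256  0.19939878]
```

View pics/w1.png

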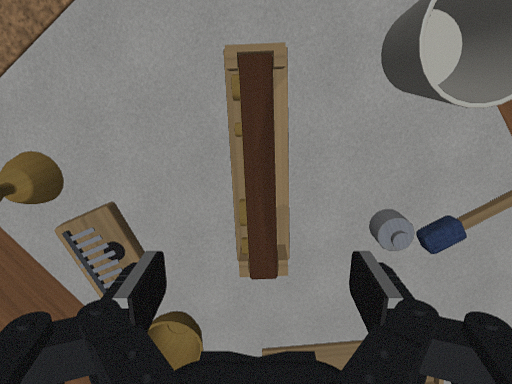

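The wrist view shows the pad's top edge from (256,53) to (264,278), keys on the image left (tool -x), as planned. Now I'll measure it at z = 64 mm.

```bash
cat > pad1.py <<'E'
from h import *
import sys
im=cv2.imread(sys.argv[1]); s=np.load(sys.argv[2]); c=cam('wrist',s)
hsv=cv2.cvtColor(im,cv2.COLOR_BGR2HSV); H,S,V=[hsv[...,i].astype(int) for i in range(3)]
print(hsv[120,258],hsv[200,262],hsv[170,287])
m=((H<11)|(H>174))&(S>110)&(V<110); m[:40]=0; m[290:]=0; m[:,:225]=0;m[:,290:]=0
m=cv2.morphologyEx(m.astype(np.uint8),cv2.MORPH_OPEN,np.ones((5,5)))
for q in comps(m,1500):
    print(cv2.boundingRect(q),rect(c,q,.064))
    for r in (80,130,180,230): 
        xs=np.where(m[r])[0]; a=cast(c,[[xs[0],r],[xs[-1]+1,r]],.064); print(r,xs[0],xs[-1],np.linalg.norm(a[1]-a[0])*1000)
R=s['orientation']; print('tool x yaw',np.degrees(np.arctan2(R[1,0],R[0,0])))
E
python3 pad1.py pics/w1.png w1.npz
```

```text
[ 11 189  58] [  7 156  59] [ 19 100 125]
tool x yaw -36.61985147812529
```

```bash
sed -i 's/(H<11)|(H>174))&(S>110)&(V<110)/(H<16)|(H>174))\&(S>110)\&(V<85)/' pad1.py; python3 pad1.py pics/w1.png w1.npz
```

```text
[ 11 189  58] [  7 156  59] [ 19 100 125]
tool x yaw -36.61985147812529
```

```bash
sed -i 's/hsv=cv2.cvtColor(im/hsv=cv2.cvtColor(cv2.bilateralFilter(cv2.medianBlur(im,5),9,40,5)/; s/(S>110)&(V<85)/(S>90)\&(V<90)/' pad1.py; sed -i '/MORPH_OPEN/a print(m.sum())' pad1.py; python3 pad1.py pics/w1.png w1.npz
```

```text
[ 11 133  65] [ 10 130  63] [ 17  90 127]
7107
(237, 52, 41, 227) (588, -13, 209, 29, 55.5)
80 240 272 27.1808183462414
130 242 273 27.594848436166256
180 245 274 27.1446450509156
230 247 276 28.551203380151108
tool x yaw -36.61985147812529
```

The pad is at (588, -13) mm, yaw 55.5°, measured 209×29 mm (true 210×28). I'll grip at pad x of about +3.5, just above mid-height.

>>> step_arm:
  rows:
    - {"dp": [0.04,-0.18,1.2],"delta_rot": [0,0,-0.35],"hand": 1}
    - {"dp": [0.04,-0.18,2.4],"delta_rot": [0,0,-0.35],"hand": 1}
    - {"dp": [0.04,-0.18,3.4],"delta_rot": [0,0,-0.35],"hand": 1}
    - {"dp": [0.04,-0.18,4.2],"delta_rot": [0,0,-0.35],"hand": 1}
    - {"dp": [0.04,-0.18,4.2],"delta_rot": [0,0,-0.35],"hand": 1}
    - {"dp": [0.04,-0.18,4.2],"delta_rot": [0,0,-0.35],"hand": 0.1}
    - {"dp": [0.04,-0.18,4.2],"delta_rot": [0,0,-0.35],"hand": 0.1}
    - {"dp": [0.04,-0.18,4.2],"delta_rot": [0,0,-0.35],"hand": 0.1}
  newtons: 50

```text
time_s: 2.9
tcp_pos: [0.5905, -0.0105, 0.033]
orientation: [[0.823, -0.568, 0.001], [-0.568, -0.823, 0.001], [-0.0, -0.001, -1.0]]
force: [1.0, -1.4, -1.1]
gripper_width: 0.379
```

>>> step_arm:
  rows:
    - {"dp": [0,0,0],"delta_rot": [0,0,0],"hand": 0.1}
    - {"dp": [0,0,0],"delta_rot": [0,0,0],"hand": 0.1}
    - {"dp": [0,0,0],"delta_rot": [0,0,0],"hand": 0.1}

```text
time_s: 3.28
tcp_pos: [0.5904, -0.0104, 0.0331]
orientation: [[0.823, -0.567, 0.001], [-0.567, -0.823, 0.001], [-0.0, -0.001, -1.0]]
force: [-0.7, 0.5, -0.1]
gripper_width: 0.321
```

Gripped at about 28 mm. Lifting.

>>> step_arm:
  rows:
    - {"dp": [0,0,-0.7],"delta_rot": [0,0,0],"hand": 0.1}
    - {"dp": [0,0,-1.7],"delta_rot": [0,0,0],"hand": 0.1}
    - {"dp": [0,0,-2.9],"delta_rot": [0,0,0],"hand": 0.1}
    - {"dp": [0,0,-4.2],"delta_rot": [0,0,0],"hand": 0.1}
    - {"dp": [0,0,-5],"delta_rot": [0,0,0],"hand": 0.1}
    - {"dp": [0,0,-5],"delta_rot": [0,0,0],"hand": 0.1}
  newtons: 60

```text
time_s: 4.03
tcp_pos: [0.592, -0.0106, 0.2355]
orientation: [[0.823, -0.567, 0.005], [-0.567, -0.823, 0.001], [0.004, -0.004, -1.0]]
force: [-0.1, -0.2, -3.6]
gripper_width: 0.318
```

```bash
python3 - <<'E'
from h import *
s=readout.get_state(); p,R=s['tcp_pos'],s['orientation']; print(p,s['joint_pos'],s['force'])
print(R.T@(np.array([.47,.27,.24])-p)/.04)
E
```

```text
[ 0.59204853 -0.01064184  0.23547075] [-1.84824753e-02  2.92315218e-01 -6.63069602e-02  1.20672915e+00
  9.12277609e-04  2.15576631e+00] [-0.06877679 -0.21568047 -3.6434478 ]
[-6.49334856 -4.04581589 -0.12419834]
```

>>> step_arm:
  rows:
    - {"dp": [-0.8,-0.5,0],"delta_rot": [0,0,-1.7],"hand": 0.1}
    - {"dp": [-1.6,-1.0,0],"delta_rot": [0,0,-3.4],"hand": 0.1}
    - {"dp": [-2.4,-1.5,0],"delta_rot": [0,0,-5.1],"hand": 0.1}
    - {"dp": [-3.2,-2.0,-0.1],"delta_rot": [0,0,-6.8],"hand": 0.1}
    - {"dp": [-4.0,-2.5,-0.1],"delta_rot": [0,0,-8.5],"hand": 0.1}
    - {"dp": [-4.8,-3.0,-0.1],"delta_rot": [0,0,-10.2],"hand": 0.1}
    - {"dp": [-5.6,-3.5,-0.1],"delta_rot": [0,0,-11.9],"hand": 0.1}
    - {"dp": [-6.5,-4.05,-0.12],"delta_rot": [0,0,-13.6],"hand": 0.1}

```text
time_s: 5.03
tcp_pos: [0.4682, 0.2706, 0.2371]
orientation: [[0.678, 0.735, 0.002], [0.735, -0.678, -0.001], [0.001, 0.002, -1.0]]
force: [0.1, -0.0, -2.6]
gripper_width: 0.318
```

>>> step_arm:
  rows:
    - {"dp": [0,0,0],"delta_rot": [0,0,-1.7],"hand": 0.1}
    - {"dp": [0,0,0],"delta_rot": [0,0,-3.4],"hand": 0.1}
    - {"dp": [0,0,0],"delta_rot": [0,0,-5.1],"hand": 0.1}
    - {"dp": [0,0,0],"delta_rot": [0,0,-6.8],"hand": 0.1}
    - {"dp": [0,0,0],"delta_rot": [0,0,-8.5],"hand": 0.1}
    - {"dp": [0,0,0],"delta_rot": [0,0,-10.2],"hand": 0.1}
    - {"dp": [0,0,0],"delta_rot": [0,0,-11.9],"hand": 0.1}
    - {"dp": [0,0,0],"delta_rot": [0,0,-13.6],"hand": 0.1}

```text
time_s: 6.02
tcp_pos: [0.467, 0.2699, 0.2343]
orientation: [[-0.633, 0.774, -0.001], [0.774, 0.633, -0.003], [-0.002, -0.003, -1.0]]
force: [-0.1, 0.5, -4.1]
gripper_width: 0.318
```

```bash
python3 - <<'E'
from h import *
s=readout.get_state(); p,R=s['tcp_pos'],s['orientation']; print(p,s['joint_pos'],np.degrees(np.arctan2(R[1,0],R[0,0])))
print(R.T@(np.array([.47,.27,.24])-p)/.04)
E
```

```text
[0.46700293 0.26993083 0.23433466] [ 0.5253965   0.20061318 -0.18721753  1.185617   -0.00212814 -0.1600878 ] 129.2756609627384
[-0.0463317   0.05867742 -0.14173015]
```

>>> step_arm:
  rows:
    - {"dp": [0,0,0],"delta_rot": [0,0,-1.7],"hand": 0.1}
    - {"dp": [0,0,0],"delta_rot": [0,0,-3.4],"hand": 0.1}
    - {"dp": [0,0,0],"delta_rot": [0,0,-5.1],"hand": 0.1}
    - {"dp": [0,0,0],"delta_rot": [0,0,-6.8],"hand": 0.1}
    - {"dp": [0,0,0],"delta_rot": [0,0,-8.5],"hand": 0.1}
    - {"dp": [0,0,0],"delta_rot": [0,0,-10.2],"hand": 0.1}
    - {"dp": [0,0,0],"delta_rot": [0,0,-11.9],"hand": 0.1}
    - {"dp": [0,0,0],"delta_rot": [0,0,-13.6],"hand": 0.1}

```text
time_s: 7.02
tcp_pos: [0.4658, 0.2693, 0.2316]
orientation: [[-0.855, -0.518, -0.005], [-0.518, 0.855, -0.005], [0.007, -0.002, -1.0]]
force: [-1.0, 0.6, -3.3]
gripper_width: 0.318
```

>>> step_arm:
  rows:
    - {"dp": [-0.25,0,0],"delta_rot": [0,-1.45,0],"hand": 0.1}
    - {"dp": [-0.5,0,0],"delta_rot": [0,-2.9,0],"hand": 0.1}
    - {"dp": [-0.75,0,0],"delta_rot": [0,-4.35,0],"hand": 0.1}
    - {"dp": [-1,0,0],"delta_rot": [0,-5.8,0],"hand": 0.1}
    - {"dp": [-1.25,0,0],"delta_rot": [0,-7.25,0],"hand": 0.1}
    - {"dp": [-1.5,0,0],"delta_rot": [0,-8.7,0],"hand": 0.1}
    - {"dp": [-1.75,0,0],"delta_rot": [0,-10.15,0],"hand": 0.1}
    - {"dp": [-2,0,0],"delta_rot": [0,-11.5,0],"hand": 0.1}

```text
time_s: 8.02
tcp_pos: [0.5925, 0.3425, 0.2818]
orientation: [[-0.394, -0.521, 0.757], [-0.241, 0.854, 0.462], [-0.887, -0.001, -0.462]]
force: [0.8, 0.1, -3.5]
gripper_width: 0.319
```

```bash
python3 - <<'E'
from h import *
s=readout.get_state(); p,R=s['tcp_pos'],s['orientation']; print(p,s['joint_pos'],'\n',R,'tilt below horiz',np.degrees(np.arcsin(-R[2,2])))
for n in('side',):
    im=viewer.read_camera(n); cv2.imwrite(f'pics/{n}2.png',im[:,:,::-1])
E
```

```text
[0.59250097 0.34253468 0.28181273] [ 0.50657942 -0.10164677 -1.02561659 -0.44288318  0.0363951  -1.59051553] 
 [[-3.94431123e-01 -5.20952150e-01  7.56989397e-01]
 [-2.41395614e-01  8.53585638e-01  4.61648911e-01]
 [-8.86652269e-01 -6.45221571e-04 -4.62436306e-01]] tilt below horiz 27.54442992972076
```

View pics/side2.png

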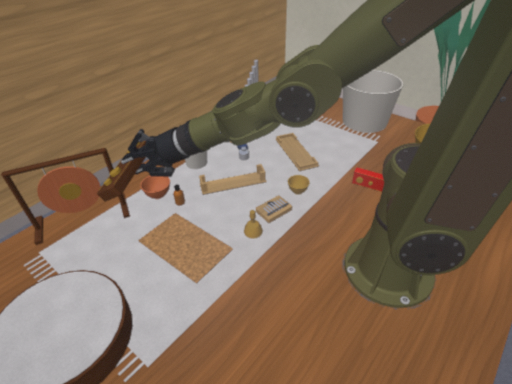

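The pad is held keys up-ish, but J3 is close to its -1.03 limit. I'll fit the planar kinematics from the logged poses to plan the placing pose.

```bash
cat > kin.py <<'E'
import numpy as np
D=np.array([[.31416,-.04797,1.21018,.5995,.2305],[.1128,-.35007,1.10877,.48657,.20901],[.29232,-.06631,1.20673,.59214,.23547],[.20061,-.18722,1.18562,.5394,.23433],[-.10165,-1.02562,-.44288,.68438,.28181]])
A=[];b=[]
for q2,q3,q4,r,z in D:
    f=q2-q3; p=f+q4
    # c0,h,L1,u,v,L3
    A+= [[1,0,np.sin(q2),np.cos(f),np.sin(f),np.cos(p)],[0,1,np.cos(q2),-np.sin(f),np.cos(f),-np.sin(p)]]; b+=[r,z]
A=np.array(A);b=np.array(b); x,res,rk,sv=np.linalg.lstsq(A,b,rcond=None)
def fk(q2,q3,p):
    f=q2-q3
    return x[0]+x[2]*np.sin(q2)+x[3]*np.cos(f)+x[4]*np.sin(f)+x[5]*np.cos(p), x[1]+x[2]*np.cos(q2)-x[3]*np.sin(f)+x[4]*np.cos(f)-x[5]*np.sin(p)
if __name__=='__main__':
    print(x,rk,np.abs(A@x-b).max())
    for z in (.04,.055,.07):
      for ph in (15,20,25,30,35,45):
        out=[]
        for q2 in np.arange(-.6,1.7,.02):
            for q3 in np.arange(-1.0,1.2,.02):
                r,zz=fk(q2,q3,np.radians(ph)); q4=np.radians(ph)-q2+q3
                if abs(zz-z)<.008 and -2.0<q4<2.1: out.append((round(r,3),round(q2,2),round(q3,2),round(q4,2)))
        if out: print(z,ph,min(out),max(out))
E
python3 kin.py
```

```text
[1.93045671e-04 2.83708806e-01 5.21406844e-01 4.40637475e-01
 7.57042288e-02 4.63774459e-01] 6 1.3425055488458515e-05
0.04 15 (np.float64(0.781), np.float64(0.94), np.float64(-1.0), np.float64(-1.68)) (np.float64(1.403), np.float64(1.6), np.float64(1.18), np.float64(-0.16))
0.04 20 (np.float64(0.782), np.float64(0.82), np.float64(-1.0), np.float64(-1.47)) (np.float64(1.395), np.float64(1.56), np.float64(1.18), np.float64(-0.03))
0.04 25 (np.float64(0.774), np.float64(0.72), np.float64(-1.0), np.float64(-1.28)) (np.float64(1.382), np.float64(1.52), np.float64(1.18), np.float64(0.1))
0.04 30 (np.float64(0.759), np.float64(0.58), np.float64(-1.0), np.float64(-1.06)) (np.float64(1.364), np.float64(1.48), np.float64(1.18), np.float64(0.22))
0.04 35 (np.float64(0.737), np.float64(0.5), np.float64(-1.0), np.float64(-0.89)) (np.float64(1.342), np.float64(1.44), np.float64(1.18), np.float64(0.35))
0.04 45 (np.float64(0.675), np.float64(0.32), np.float64(-1.0), np.float64(-0.53)) (np.float64(1.287), np.float64(1.38), np.float64(1.18), np.float64(0.59))
0.055 15 (np.float64(0.788), np.float64(0
[... 1148 characters left out ...]
 (np.float64(1.397), np.float64(1.52), np.float64(1.18), np.float64(0.01))
0.07 25 (np.float64(0.777), np.float64(0.62), np.float64(-1.0), np.float64(-1.18)) (np.float64(1.383), np.float64(1.48), np.float64(1.18), np.float64(0.14))
0.07 30 (np.float64(0.758), np.float64(0.5), np.float64(-1.0), np.float64(-0.98)) (np.float64(1.363), np.float64(1.44), np.float64(1.16), np.float64(0.24))
0.07 35 (np.float64(0.733), np.float64(0.4), np.float64(-1.0), np.float64(-0.79)) (np.float64(1.342), np.float64(1.42), np.float64(1.18), np.float64(0.37))
0.07 45 (np.float64(0.664), np.float64(0.22), np.float64(-1.0), np.float64(-0.43)) (np.float64(1.283), np.float64(1.34), np.float64(1.16), np.float64(0.61))
```

```bash
cat > ik.py <<'E'
import numpy as np
from kin import x
from scipy.optimize import least_squares
d5=.33; d4=x[5]-d5
def ik(T,z,guess=(0.5,-.3)):
    p5=T-d5*z; q1=np.arctan2(p5[1],p5[0]); er=np.array([np.cos(q1),np.sin(q1),0]); el=np.array([-np.sin(q1),np.cos(q1),0])
    q5=np.arcsin(z@el); ph=np.arctan2(-z[2],z@er); 
    n=np.cos(ph)*er-np.array([0,0,np.sin(ph)]); m=np.sin(ph)*er+np.array([0,0,np.cos(ph)])
    p4=p5-d4*n; r4,z4=p4@er,p4[2]
    def f(q):
        a=q[0]-q[1]; return [x[0]+x[2]*np.sin(q[0])+x[3]*np.cos(a)+x[4]*np.sin(a)-r4,x[1]+x[2]*np.cos(q[0])-x[3]*np.sin(a)+x[4]*np.cos(a)-z4]
    s=least_squares(f,guess,bounds=([-.69,-1.03],[1.73,1.25])); q2,q3=s.x
    w=-np.sin(q5)*n+np.cos(q5)*el; h=np.cross([0,0,1],z); h/=np.linalg.norm(h)
    q6=np.arctan2(-(w@h),m@h); X=np.sin(q6)*m+np.cos(q6)*w
    if X[2]>0: q6=q6+np.pi if q6<0 else q6-np.pi; X=-X
    return np.array([q1,q2,q3,ph-q2+q3,q5,q6]),np.abs(s.fun).max(),p5,X
E
python3 - <<'E'
from ik import *
from h import cam,cast
print('drum side edge',cast(cam('side'),[[131,320],[100,280]],.1),'scene',cast(cam('scene'),[[477,265],[495,235]],.1), 'oil',cast(cam('scene'),[[309,275]],0),cast(cam('side'),[[179,204]],0),'bell',cast(cam('side'),[[253,235]],0))
for b in (22,28):
  for T in ((.505,.292),(.54,.31)):
    for ps in range(-120,125,10):
        B=np.radians(b);P=np.radians(ps); z=np.array([np.cos(B)*np.cos(P),np.cos(B)*np.sin(P),-np.sin(B)])
        q,e,p5,X=ik(np.array([*T,.03]),z)
        ok=e<1e-3 and q[2]>-1.02 and q[3]>-2 and q[3]<2.1 and abs(q[4])<1.4 and abs(q[5])<3.1
        if ok: print(b,T,ps,q.round(2),p5.round(2))
E
```

```text
drum side edge [[0.35609753 0.55441707 0.1       ]
 [0.50134594 0.53972588 0.1       ]] scene [[0.60287913 0.49855365 0.1       ]
 [0.49325833 0.5289779  0.1       ]] oil [[0.65242861 0.17323419 0.        ]] [[0.65497186 0.18213377 0.        ]] bell [[0.36957843 0.13429852 0.        ]]
22 (0.505, 0.292) -90 [ 0.87  1.31  0.66  2.01 -0.64  1.26] [0.5  0.6  0.15]
22 (0.505, 0.292) -80 [ 0.92  1.21  0.45  1.85 -0.75  1.19] [0.45 0.59 0.15]
22 (0.505, 0.292) -70 [ 0.97  1.11  0.26  1.68 -0.86  1.09] [0.4  0.58 0.15]
22 (0.505, 0.292) -60 [ 1.01  1.02  0.06  1.47 -0.96  0.95] [0.35 0.56 0.15]
22 (0.505, 0.292) -50 [ 1.04  0.91 -0.14  1.21 -1.06  0.76] [0.31 0.53 0.15]
22 (0.505, 0.292) -40 [ 1.07  0.79 -0.37  0.85 -1.14  0.48] [0.27 0.49 0.15]
22 (0.505, 0.292) -30 [ 1.08  0.67 -0.63  0.34 -1.19  0.08] [0.24 0.44 0.15]
22 (0.505, 0.292) -20 [ 1.07  0.61 -0.89 -0.28 -1.16 -0.39] [0.22 0.4  0.15]
22 (0.505, 0.292) 80 [-0.02  0.6  -0.89 -0.29  1.16 -2.75] [ 0.45 -0.01  0.15]
22 (0.505, 0.292) 90 [-0.03  0.67 -0.63  0.34  1.19  3.07] [ 0.5  -0.01  0.15]
22 (0.505, 0.292) 100 [-0.02  0.79 -0.3
[... 2423 characters left out ...]
0.72 -1.07  0.27] [0.32 0.5  0.18]
28 (0.54, 0.31) -30 [ 1.01  0.63 -0.59  0.28 -1.08 -0.08] [0.29 0.46 0.18]
28 (0.54, 0.31) -20 [ 0.99  0.56 -0.82 -0.21 -1.04 -0.46] [0.27 0.41 0.18]
28 (0.54, 0.31) -10 [ 0.96  0.55 -1.   -0.65 -0.93 -0.78] [0.25 0.36 0.18]
28 (0.54, 0.31) 70 [ 0.08  0.55 -1.   -0.64  0.93 -2.37] [0.44 0.04 0.18]
28 (0.54, 0.31) 80 [ 0.05  0.56 -0.81 -0.19  1.04 -2.69] [0.49 0.02 0.18]
28 (0.54, 0.31) 90 [ 0.03  0.63 -0.59  0.29  1.08 -3.07] [0.54 0.02 0.18]
28 (0.54, 0.31) 100 [ 0.04  0.74 -0.35  0.73  1.07  2.86] [0.59 0.02 0.18]
28 (0.54, 0.31) 110 [ 0.06  0.86 -0.12  1.09  1.01  2.57] [0.64 0.04 0.18]
28 (0.54, 0.31) 120 [0.08 0.97 0.1  1.37 0.93 2.36] [0.69 0.06 0.18]
```

```bash
cat > plan.py <<'E'
from ik import *
from h import readout
from scipy.spatial.transform import Rotation as Ro
def zdir(ps,b): P,B=np.radians(ps),np.radians(b); return np.array([np.cos(B)*np.cos(P),np.cos(B)*np.sin(P),-np.sin(B)])
def row(s,T,z):
    q,e,p5,X=ik(np.array(T),z); Rt=np.c_[X,np.cross(z,X),z]; R0=s['orientation']
    dp=R0.T@(np.array(T)-s['tcp_pos'])/.04; rv=Ro.from_matrix(R0.T@Rt).as_rotvec()/np.radians(6)
    print('dp',dp.round(2).tolist(),'rot',rv.round(2).tolist(),'|q',q.round(2),'err',round(e,4))
E
python3 - <<'E'
from plan import *
s=readout.get_state(); p=s['tcp_pos']; print(p,s['joint_pos'].round(3))
E_=np.array([.515,.297,.20])
for k in range(1,9):
    a=k/8; row(s,p+(E_-p)*min(1,a**1.0)*np.array([1,1,max(0,(a-.4)/.6)]),zdir(31.4+(-30-31.4)*a,27.5+(22-27.5)*a))
E
```

```text
[0.59494996 0.34381649 0.2827569 ] [ 0.506 -0.096 -1.024 -0.453  0.036 -1.59 ]
dp [0.13, 0.01, -0.26] rot [1.13, -0.07, 0.59] |q [ 0.61 -0.11 -1.03 -0.45 -0.17 -1.48] err 0.0051
dp [0.27, 0.01, -0.51] rot [2.28, -0.18, 1.15] |q [ 0.71 -0.11 -1.03 -0.43 -0.38 -1.37] err 0.0056
dp [0.4, 0.02, -0.77] rot [3.43, -0.3, 1.71] |q [ 0.81 -0.09 -1.02 -0.39 -0.59 -1.25] err 0.0
dp [0.68, 0.02, -0.95] rot [4.59, -0.4, 2.25] |q [ 0.89 -0.04 -0.98 -0.32 -0.78 -1.1 ] err 0.0
dp [1.09, 0.03, -1.06] rot [5.76, -0.51, 2.78] |q [ 0.96  0.03 -0.92 -0.19 -0.94 -0.92] err 0.0
dp [1.6, 0.03, -1.13] rot [6.93, -0.61, 3.29] |q [ 1.01  0.12 -0.83  0.01 -1.07 -0.67] err 0.0
dp [2.2, 0.04, -1.15] rot [8.11, -0.7, 3.79] |q [ 1.04  0.23 -0.7   0.32 -1.15 -0.34] err 0.0
dp [2.9, 0.04, -1.11] rot [9.3, -0.79, 4.27] |q [ 1.06  0.39 -0.55  0.68 -1.19  0.04] err 0.0
```

>>> step_arm:
  rows:
    - {"dp": [0,0,0],"delta_rot": [1.13,-0.05,0.59],"hand": 0.1}
    - {"dp": [0,0,0],"delta_rot": [2.28,-0.18,1.15],"hand": 0.1}
    - {"dp": [0.1,0,-0.2],"delta_rot": [3.43,-0.3,1.71],"hand": 0.1}
    - {"dp": [0.5,0,-0.7],"delta_rot": [4.59,-0.4,2.25],"hand": 0.1}
    - {"dp": [1.0,0.03,-1.0],"delta_rot": [5.76,-0.51,2.78],"hand": 0.1}
    - {"dp": [1.6,0.03,-1.13],"delta_rot": [6.93,-0.61,3.29],"hand": 0.1}
    - {"dp": [2.2,0.04,-1.15],"delta_rot": [8.11,-0.7,3.79],"hand": 0.1}
    - {"dp": [2.9,0.04,-1.11],"delta_rot": [9.3,-0.79,4.27],"hand": 0.1}

```text
time_s: 9.07
tcp_pos: [0.5178, 0.2986, 0.204]
orientation: [[-0.35, 0.453, 0.82], [0.174, 0.891, -0.418], [-0.921, -0.003, -0.391]]
force: [0.9, 1.0, -4.4]
gripper_width: 0.319
```

```bash
python3 - <<'E'
from plan import *
s=readout.get_state(); p=s['tcp_pos']; print(p,s['joint_pos'].round(3),s['force'],s['orientation'][:,2].round(3),s['time_s'])
for z in (.2,.15,.1,.06,.045): row(s,(.515,.297,z),zdir(-30,22))
E
```

```text
[0.51775004 0.29862498 0.20404892] [ 1.057  0.328 -0.614  0.531 -1.167 -0.11 ] [ 0.92496948  1.0299804  -4.41930713] [ 0.82  -0.418 -0.391] 9.075
dp [0.11, -0.07, 0.0] rot [0.46, -0.16, 0.22] |q [ 1.06  0.39 -0.55  0.68 -1.19  0.04] err 0.0
dp [1.26, -0.06, 0.49] rot [0.46, -0.16, 0.22] |q [ 1.06  0.46 -0.58  0.57 -1.19  0.04] err 0.0
dp [2.41, -0.06, 0.98] rot [0.46, -0.16, 0.22] |q [ 1.06  0.55 -0.6   0.46 -1.19  0.04] err 0.0
dp [3.33, -0.06, 1.37] rot [0.46, -0.16, 0.22] |q [ 1.06  0.62 -0.61  0.38 -1.19  0.04] err 0.0
dp [3.68, -0.05, 1.51] rot [0.46, -0.16, 0.22] |q [ 1.06  0.65 -0.62  0.35 -1.19  0.04] err 0.0
```

>>> step_arm:
  rows:
    - {"dp": [0.8,-0.06,0.3],"delta_rot": [0.46,-0.16,0.22],"hand": 0.1}
    - {"dp": [1.6,-0.06,0.63],"delta_rot": [0.46,-0.16,0.22],"hand": 0.1}
    - {"dp": [2.4,-0.06,0.98],"delta_rot": [0.46,-0.16,0.22],"hand": 0.1}
    - {"dp": [3.2,-0.06,1.3],"delta_rot": [0.46,-0.16,0.22],"hand": 0.1}
    - {"dp": [3.68,-0.05,1.51],"delta_rot": [0.46,-0.16,0.22],"hand": 0.1}
    - {"dp": [3.68,-0.05,1.51],"delta_rot": [0.46,-0.16,0.22],"hand": 0.1}
    - {"dp": [3.68,-0.05,1.51],"delta_rot": [0.46,-0.16,0.22],"hand": 0.1}

```text
time_s: 9.95
tcp_pos: [0.5147, 0.2968, 0.0447]
orientation: [[-0.326, 0.5, 0.802], [0.187, 0.866, -0.464], [-0.927, -0.001, -0.375]]
force: [0.7, -0.1, -3.5]
gripper_width: 0.314
```

```bash
python3 - <<'E'
from plan import *
from h import *
s=readout.get_state(); p=s['tcp_pos']; print(p,s['joint_pos'].round(3),s['force'],s['orientation'].round(3))
for z in (.035,.03,.027): row(s,(.515,.297,z),zdir(-30,22))
a=viewer.read_camera('side')[:,:,::-1]; b=viewer.read_camera('scene')[:,:,::-1]
cv2.imwrite('pics/two.png',np.hstack([cv2.resize(a[180:320,60:300],(480,280),interpolation=2),cv2.resize(b[170:310,250:410],(320,280),interpolation=2)]))
E
```

```text
[0.51465612 0.29680941 0.04473675] [ 1.065  0.649 -0.615  0.353 -1.186  0.049] [ 0.74163677 -0.09234129 -3.52719484] [[-0.326  0.5    0.802]
 [ 0.187  0.866 -0.464]
 [-0.927 -0.001 -0.375]]
dp [0.22, 0.01, 0.1] rot [-0.01, -0.01, 0.01] |q [ 1.06  0.67 -0.62  0.33 -1.19  0.04] err 0.0
dp [0.34, 0.01, 0.14] rot [-0.01, -0.01, 0.01] |q [ 1.06  0.68 -0.62  0.32 -1.19  0.04] err 0.0
dp [0.41, 0.01, 0.17] rot [-0.01, -0.01, 0.01] |q [ 1.06  0.68 -0.62  0.31 -1.19  0.04] err 0.0
```

View pics/two.png

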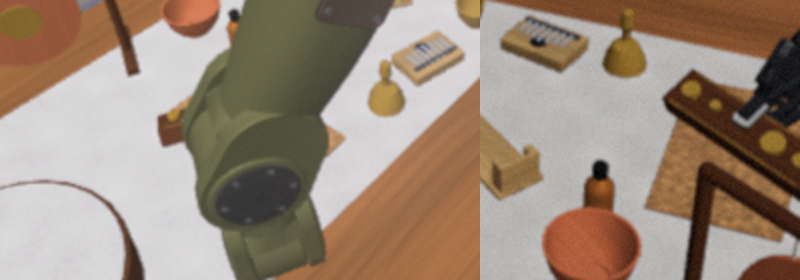

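The pad is held with its keys upward and nothing is near the gripper. Now I'll lower its edge gently onto the mat.

>>> step_arm:
  rows:
    - {"dp": [0.12,0.0,0.05],"delta_rot": [0,0,0],"hand": 0.1}
    - {"dp": [0.22,0.0,0.1],"delta_rot": [0,0,0],"hand": 0.1}
    - {"dp": [0.3,0.0,0.12],"delta_rot": [0,0,0],"hand": 0.1}
    - {"dp": [0.3,0.0,0.12],"delta_rot": [0,0,0],"hand": 0.1}

```text
time_s: 10.55
tcp_pos: [0.5151, 0.2975, 0.0328]
orientation: [[-0.324, 0.5, 0.803], [0.188, 0.866, -0.463], [-0.927, 0.001, -0.375]]
force: [1.0, -1.0, -1.6]
gripper_width: 0.317
```

>>> step_arm:
  rows:
    - {"dp": [0.06,0.0,0.02],"delta_rot": [0,0,0],"hand": 0.1}
    - {"dp": [0.06,0.0,0.02],"delta_rot": [0,0,0],"hand": 0.1}

```text
time_s: 10.8
tcp_pos: [0.5158, 0.2979, 0.0331]
orientation: [[-0.319, 0.499, 0.805], [0.186, 0.866, -0.464], [-0.929, 0.002, -0.369]]
force: [-2.5, -2.4, 11.9]
gripper_width: 0.317
```

Contact at about 12 N. I'll open slightly while easing up, then draw the fingers out horizontally so the pad settles.

>>> step_arm:
  rows:
    - {"dp": [-0.04,0.0,0.0],"delta_rot": [0,0,0],"hand": 0.34}
    - {"dp": [-0.08,0.0,0.0],"delta_rot": [0,0,0],"hand": 0.4}
    - {"dp": [-0.08,0.0,0.0],"delta_rot": [0,0,0],"hand": 0.42}
    - {"dp": [0.0,0.0,-0.2],"delta_rot": [0,0,0],"hand": 0.42}
    - {"dp": [0.08,0.0,-0.4],"delta_rot": [0,0,0],"hand": 0.42}

```text
time_s: 11.42
tcp_pos: [0.5017, 0.3057, 0.0358]
orientation: [[-0.319, 0.5, 0.805], [0.186, 0.866, -0.464], [-0.929, 0.002, -0.369]]
force: [0.3, 0.0, -3.2]
gripper_width: 0.422
```

```bash
python3 - <<'E'
from h import *
s=readout.get_state(); print(s['tcp_pos'],s['force'],s['gripper_width'])
a=viewer.read_camera('wrist')[:,:,::-1]; b=viewer.read_camera('scene')[:,:,::-1]
cv2.imwrite('pics/two2.png',np.hstack([cv2.resize(a,(400,300)),cv2.resize(b[180:300,290:450],(400,300),interpolation=2)]))
E
```

```text
[0.5016909  0.30568722 0.0358012 ] [ 0.30434889  0.02604345 -3.19283592] 0.4215746877898344
```

View pics/two2.png

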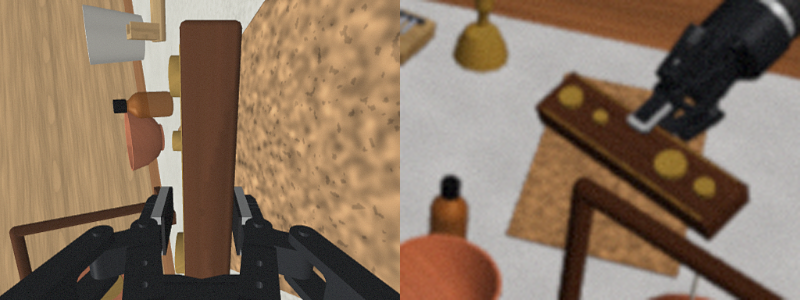

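The pad still seems to be resting on the lower finger (force -3.2 N). I'll lower a few mm and keep drawing back.

>>> step_arm:
  rows:
    - {"dp": [0.07,0.0,0.03],"delta_rot": [0,0,0],"hand": 0.42}
    - {"dp": [0.12,0.0,0.05],"delta_rot": [0,0,0],"hand": 0.42}
    - {"dp": [0.12,0.0,0.05],"delta_rot": [0,0,0],"hand": 0.42}

```text
time_s: 11.9
tcp_pos: [0.503, 0.3069, 0.0346]
orientation: [[-0.312, 0.497, 0.809], [0.183, 0.867, -0.463], [-0.932, 0.003, -0.362]]
force: [-6.2, -1.0, 19.2]
gripper_width: 0.423
```

>>> step_arm:
  rows:
    - {"dp": [-0.03,0.0,-0.02],"delta_rot": [0,0,0],"hand": 0.42}
    - {"dp": [0.06,0.0,-0.25],"delta_rot": [0,0,0],"hand": 0.42}
    - {"dp": [0.15,0.0,-0.5],"delta_rot": [0,0,0],"hand": 0.42}
    - {"dp": [0.15,0.0,-0.5],"delta_rot": [0,0,0],"hand": 0.42}

```text
time_s: 12.4
tcp_pos: [0.4849, 0.3175, 0.0358]
orientation: [[-0.313, 0.497, 0.81], [0.182, 0.868, -0.462], [-0.932, 0.003, -0.362]]
force: [-1.5, 1.2, -0.3]
gripper_width: 0.425
```

```bash
python3 - <<'E'
from h import *
s=readout.get_state(); print(s['tcp_pos'],s['force'],s['gripper_width'])
b=viewer.read_camera('scene')[:,:,::-1]; a=viewer.read_camera('wrist')[:,:,::-1]
cv2.imwrite('pics/two3.png',np.hstack([cv2.resize(a,(400,300)),cv2.resize(b[180:300,290:450],(400,300),interpolation=2)]))
E
```

```text
[0.48488701 0.31754448 0.03582457] [-1.47458776  1.22828578 -0.31731593] 0.42477929097608885
```

View pics/two3.png

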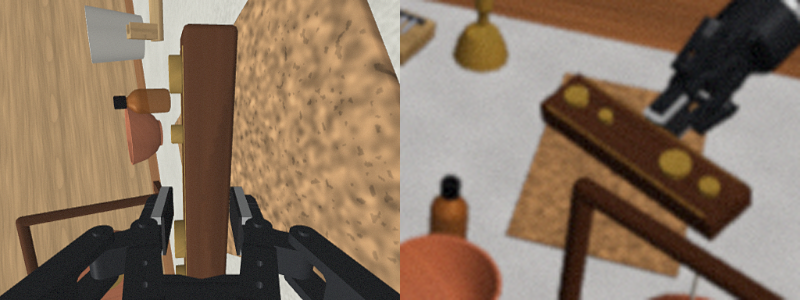

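The fingers are sliding out and the pad stays on the mat. I'll continue.

>>> step_arm:
  rows:
    - {"dp": [0.1,0.0,-0.25],"delta_rot": [0,0,0],"hand": 0.42}
    - {"dp": [0.2,0.0,-0.5],"delta_rot": [0,0,0],"hand": 0.42}
    - {"dp": [0.28,0.0,-0.75],"delta_rot": [0,0,0],"hand": 0.42}
    - {"dp": [0.36,0.0,-1.1],"delta_rot": [0,0,0],"hand": 0.42}
    - {"dp": [0.4,0.0,-1.5],"delta_rot": [0,0,0],"hand": 0.42}
    - {"dp": [0.3,0.0,-2.0],"delta_rot": [0,0,0],"hand": 0.42}

```text
time_s: 13.25
tcp_pos: [0.4168, 0.3561, 0.0538]
orientation: [[-0.311, 0.498, 0.809], [0.183, 0.867, -0.463], [-0.933, 0.004, -0.361]]
force: [-0.8, 0.2, -0.1]
gripper_width: 0.42
```

```bash
python3 - <<'E'
from plan import *
from h import *
s=readout.get_state(); p=s['tcp_pos'];print(p,s['force'],s['time_s'],s['joint_pos'].round(2))
b=viewer.read_camera('scene')[:,:,::-1]; a=viewer.read_camera('wrist')[:,:,::-1]
cv2.imwrite('pics/sc3.png',b)
cv2.imwrite('pics/two4.png',np.hstack([cv2.resize(a,(400,300)),cv2.resize(b[180:300,290:450],(400,300),interpolation=2)]))
print('units for up 1: ', (s['orientation'].T@np.array([0,0,1])).round(2))
E
```

```text
[0.41680929 0.35608155 0.05375626] [-0.75942467  0.18036237 -0.05040753] 13.25 [ 1.29  0.75 -0.42  0.94 -1.14  0.59]
units for up 1:  [-0.93  0.   -0.36]
```

View pics/two4.png

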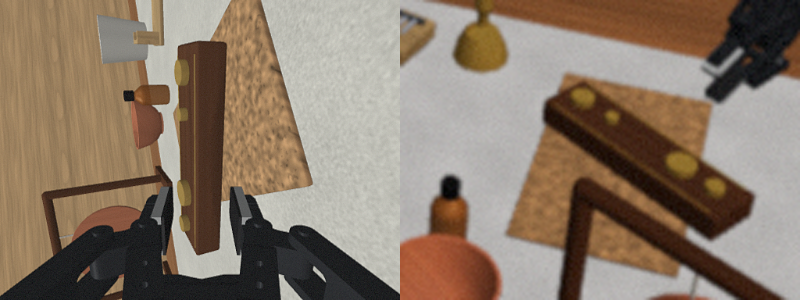

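The pad lies flat on the mat, keys up and free. Now I'll raise and straighten the tool.

```bash
python3 - <<'E'
from plan import *
s=readout.get_state(); p=s['tcp_pos']; E_=np.array([.52,.295,.21])
for k in range(1,9):
    a=k/8; T=p+(E_-p)*np.array([max(0,a-.25)/.75]*2+[min(1,a*2)]); T[2]=min(T[2],.21); row(s,T,zdir(-29.8,21.2+67.8*a))
E
```

```text
dp [-0.91, 0.0, -0.35] rot [0.03, 1.42, -0.04] |q [ 1.25  0.57 -0.47  0.87 -1.02  0.38] err 0.0
dp [-1.81, 0.01, -0.7] rot [0.04, 2.83, -0.03] |q [ 1.2   0.41 -0.47  0.87 -0.89  0.23] err 0.0
dp [-2.9, 0.0, -0.58] rot [0.04, 4.24, -0.03] |q [ 1.09  0.28 -0.45  0.88 -0.76  0.06] err 0.0
dp [-3.99, -0.01, -0.47] rot [0.04, 5.65, -0.03] |q [ 0.98  0.2  -0.39  0.94 -0.61 -0.08] err 0.0
dp [-4.17, -0.02, 0.0] rot [0.04, 7.07, -0.03] |q [ 0.86  0.18 -0.35  0.95 -0.45 -0.21] err 0.0
dp [-4.35, -0.04, 0.47] rot [0.05, 8.48, -0.02] |q [ 0.75  0.2  -0.29  0.99 -0.3  -0.32] err 0.0
dp [-4.54, -0.05, 0.94] rot [0.05, 9.89, -0.02] |q [ 0.63  0.24 -0.2   1.06 -0.15 -0.43] err 0.0
dp [-4.72, -0.07, 1.41] rot [0.05, 11.3, -0.02] |q [ 0.52  0.31 -0.1   1.15 -0.02 -0.53] err 0.0
```

>>> step_arm:
  rows:
    - {"dp": [-0.91,0,-0.35],"delta_rot": [0,1.42,0],"hand": 0.42}
    - {"dp": [-1.81,0,-0.7],"delta_rot": [0,2.83,0],"hand": 0.42}
    - {"dp": [-2.9,0,-0.58],"delta_rot": [0,4.24,0],"hand": 0.5}
    - {"dp": [-4.0,0,-0.47],"delta_rot": [0,5.65,0],"hand": 0.6}
    - {"dp": [-4.17,0,0],"delta_rot": [0,7.07,0],"hand": 0.8}
    - {"dp": [-4.35,0,0.47],"delta_rot": [0,8.48,0],"hand": 1}
    - {"dp": [-4.54,-0.05,0.94],"delta_rot": [0,9.9,0],"hand": 1}
    - {"dp": [-4.72,-0.07,1.41],"delta_rot": [0,11.5,0],"hand": 1}

```text
time_s: 14.35
tcp_pos: [0.5217, 0.2939, 0.2111]
orientation: [[-0.869, 0.495, 0.0], [0.495, 0.869, 0.011], [0.005, 0.009, -1.0]]
force: [-0.4, 0.8, -0.2]
gripper_width: 1.003
```

```bash
python3 - <<'E'
from plan import *
s=readout.get_state(); p,R=s['tcp_pos'],s['orientation']; print(p,R.round(3),s['joint_pos'].round(2))
print(R.T@(np.array([.52,.295,.21])-p)/.04)
X=np.array([np.cos(np.radians(150)),.5,0]); z=np.array([0,0,-1.]); Rt=np.c_[X,np.cross(z,X),z]; print(Ro.from_matrix(R.T@Rt).as_rotvec()/np.radians(6))
E
```

```text
[0.52170004 0.29394356 0.21105772] [[-0.869  0.495  0.   ]
 [ 0.495  0.869  0.011]
 [ 0.005  0.009 -1.   ]] [ 0.51  0.31 -0.09  1.16  0.01 -0.54]
[0.04987201 0.00165587 0.02670475]
[ 0.08898294 -0.04712188  0.05379004]
```

```bash
cat > flat.py <<'E'
from h import *
import sys
ztop=float(sys.argv[1]); name=sys.argv[2]
s=readout.get_state(); c=cam('wrist',s); im=viewer.read_camera('wrist')[:,:,::-1].copy(); cv2.imwrite(f'pics/{name}.png',im)
hsv=cv2.cvtColor(cv2.medianBlur(im,5),cv2.COLOR_BGR2HSV); H,S,V=[hsv[...,i].astype(int) for i in range(3)]
b=cv2.morphologyEx(((H<16)&(S>90)&(V<95)).astype(np.uint8),cv2.MORPH_CLOSE,np.ones((25,25)))
for q in comps(b,4000):
    x,y,w,h=cv2.boundingRect(q); print('bar',(x,y,w,h),rect(c,q,ztop))
    hull=np.zeros_like(b); cv2.drawContours(hull,[cv2.convexHull(q)],-1,1,-1)
    k=(H>=18)&(H<32)&(S>110)&(hull>0)
    for e in comps(cv2.morphologyEx(k.astype(np.uint8),cv2.MORPH_OPEN,np.ones((3,3))),25):
        (u,v),r=cv2.minEnclosingCircle(e); X=cast(c,[[u,v]],ztop+.008)[0]; X2=cast(c,[[u+r,v]],ztop+.008)[0]
        print(' key px',round(u),round(v),'dia',round(2000*np.linalg.norm(X2-X),1),'pos',(X*1000).round(1)[:2])
R=s['orientation']; print('tcp',s['tcp_pos'].round(4),'tool x yaw',np.degrees(np.arctan2(R[1,0],R[0,0])).round(1))
E
python3 flat.py .034 w5; ls pics
```

```text
bar (255, 66, 64, 198) (501, 312, 208, 57, 57.9)
 key px 280 246 dia 17.9 pos [542.2 380.5]
 key px 282 214 dia 27.5 pos [522.2 348. ]
 key px 287 135 dia 12.3 pos [479.1 277.5]
 key px 289 94 dia 23.4 pos [459.6 245. ]
tcp [0.5217 0.2939 0.2111] tool x yaw 150.3
crop1.png
mscene.png
mside.png
sc3.png
scene0.png
side0.png
side2.png
two.png
two2.png
two3.png
two4.png
w1.png
w5.png
```

All four keys are found with matching diameters. The centre is (501, 312.7) mm, with pad +x at 238.6°. Moving down to grip across the width.

>>> step_arm:
  rows:
    - {"dp": [0.66,0.02,1],"delta_rot": [0.09,-0.05,0.33],"hand": 1}
    - {"dp": [0.66,0.02,2.2],"delta_rot": [0.09,-0.05,0.33],"hand": 1}
    - {"dp": [0.66,0.02,3.4],"delta_rot": [0.09,-0.05,0.33],"hand": 1}
    - {"dp": [0.66,0.02,4.4],"delta_rot": [0.09,-0.05,0.33],"hand": 1}
    - {"dp": [0.66,0.02,5.07],"delta_rot": [0.09,-0.05,0.33],"hand": 1}
    - {"dp": [0.66,0.02,5.07],"delta_rot": [0.09,-0.05,0.33],"hand": 1}
    - {"dp": [0.66,0.02,5.07],"delta_rot": [0.09,-0.05,0.33],"hand": 1}

```text
time_s: 15.28
tcp_pos: [0.5047, 0.3055, 0.0083]
orientation: [[-0.847, 0.531, -0.001], [0.531, 0.847, -0.001], [0.0, -0.001, -1.0]]
force: [0.4, 0.8, 0.7]
gripper_width: 0.997
```

>>> step_arm:
  rows:
    - {"dp": [0,0,0],"delta_rot": [0,0,0],"hand": 0.5}
    - {"dp": [0,0,0],"delta_rot": [0,0,0],"hand": 0.5}
    - {"dp": [0,0,0],"delta_rot": [0,0,0],"hand": 0.5}
    - {"dp": [0,0,0],"delta_rot": [0,0,0],"hand": 0.5}
    - {"dp": [0,0,0],"delta_rot": [0,0,0],"hand": 0.5}
  newtons: 45

```text
time_s: 15.9
tcp_pos: [0.5052, 0.3066, 0.0101]
orientation: [[-0.848, 0.53, 0.001], [0.53, 0.848, 0.002], [0.0, 0.002, -1.0]]
force: [-3.1, 0.1, 7.3]
gripper_width: 0.646
```

>>> step_arm:
  rows:
    - {"dp": [0,0,-0.5],"delta_rot": [0,0,0],"hand": 0.5}
    - {"dp": [0,0,-1.3],"delta_rot": [0,0,0],"hand": 0.5}
    - {"dp": [0,0,-2.4],"delta_rot": [0,0,0],"hand": 0.5}
    - {"dp": [0,0,-3.6],"delta_rot": [0,0,0],"hand": 0.5}
    - {"dp": [0,0,-4.7],"delta_rot": [0,0,0],"hand": 0.5}
    - {"dp": [0,0,-4.7],"delta_rot": [0,0,0],"hand": 0.5}
    - {"dp": [0,0,-4.7],"delta_rot": [0,0,0],"hand": 0.5}

```text
time_s: 16.77
tcp_pos: [0.5047, 0.3059, 0.1972]
orientation: [[-0.848, 0.53, 0.0], [0.53, 0.848, 0.001], [0.0, 0.001, -1.0]]
force: [-0.9, 0.5, -4.0]
gripper_width: 0.648
```

```bash
python3 - <<'E'
from h import *
s=readout.get_state(); print(s['tcp_pos'],s['force'],s['orientation'].round(3),s['joint_pos'].round(2))
p,R=s['tcp_pos'],s['orientation']; print(R.T@(np.array([.50,-.0,.25])-p)/.04)
E
python3 flat.py .21 w6
```

```text
[0.50467892 0.30585701 0.19720419] [-0.8839587   0.45504958 -3.97300268] [[-0.848  0.53   0.   ]
 [ 0.53   0.848  0.001]
 [ 0.     0.001 -1.   ]] [ 0.54  0.31 -0.13  1.13  0.   -0.47]
[-3.95664726 -6.54292211 -1.32617341]
bar (0, 276, 106, 92) (611, 265, 81, 33, 5.8)
bar (178, 18, 162, 341) (490, 286, 156, 65, 58.0)
 key px 257 350 dia 19.1 pos [526.7 339.9]
 key px 258 199 dia 14.7 pos [486.  275.3]
 key px 258 93 dia 25.7 pos [464.1 240.8]
 key px 320 198 dia 121.2 pos [464.5 288.4]
 key px 196 198 dia 121.0 pos [507.2 261.8]
tcp [0.5047 0.3059 0.1972] tool x yaw 148.0
```

Gripped at 0.65 opening and lifted. Next stop is a viewpoint beside the dock, to look at it past the pad.

>>> step_arm:
  rows:
    - {"dp": [-1.05,-1.16,-0.2],"delta_rot": [0,0,1.5],"hand": 0.5}
    - {"dp": [-2.1,-2.3,-0.4],"delta_rot": [0,0,3.1],"hand": 0.5}
    - {"dp": [-3.15,-3.5,-0.57],"delta_rot": [0,0,4.7],"hand": 0.5}
    - {"dp": [-4.2,-4.65,-0.57],"delta_rot": [0,0,6.3],"hand": 0.5}
    - {"dp": [-5.25,-5.8,-0.57],"delta_rot": [0,0,8],"hand": 0.5}
    - {"dp": [-6.3,-7.0,-0.57],"delta_rot": [0,0,9.7],"hand": 0.5}
    - {"dp": [-7.3,-8.1,-0.57],"delta_rot": [0,0,11.4],"hand": 0.5}
    - {"dp": [-8.4,-9.3,-0.57],"delta_rot": [0,0,13.1],"hand": 0.5}

```text
time_s: 17.82
tcp_pos: [0.5901, -0.1867, 0.2167]
orientation: [[0.358, 0.934, -0.005], [0.934, -0.358, 0.001], [-0.001, -0.005, -1.0]]
force: [0.4, 0.8, -2.8]
gripper_width: 0.642
```

```bash
cat > to.py <<'E'
from h import *
import sys
from scipy.spatial.transform import Rotation as Ro
x,y,z,yaw=map(float,sys.argv[1:5]); s=readout.get_state(); p,R=s['tcp_pos'],s['orientation']; a=np.radians(yaw)
X=np.array([np.cos(a),np.sin(a),0]); Z=np.array([0,0,-1.]); Rt=np.c_[X,np.cross(Z,X),Z]
print('t',s['time_s'],'tcp',p.round(4),'f',s['force'].round(1),'dp',(R.T@(np.array([x,y,z])-p)/.04).round(3),'rot',(Ro.from_matrix(R.T@Rt).as_rotvec()/np.radians(6)).round(3))
E
python3 to.py .593 -.188 .22 59.3
```

```text
t 17.825 tcp [ 0.5901 -0.1867  0.2167] f [ 0.4  0.8 -2.8] dp [-0.004  0.079 -0.082] rot [-0.043  0.01   1.622]
```

>>> step_arm:
  rows:
    - {"dp": [0,0.08,-0.08],"delta_rot": [0,0,1.6],"hand": 0.5}
    - {"dp": [0,0.08,-0.08],"delta_rot": [0,0,1.62],"hand": 0.5}
    - {"dp": [0,0.08,-0.08],"delta_rot": [0,0,1.62],"hand": 0.5}
    - {"dp": [0,0.08,-0.08],"delta_rot": [0,0,1.62],"hand": 0.5}

```text
time_s: 18.32
tcp_pos: [0.5928, -0.1868, 0.2196]
orientation: [[0.508, 0.861, -0.005], [0.861, -0.508, 0.001], [-0.002, -0.005, -1.0]]
force: [-0.3, 0.4, -3.4]
gripper_width: 0.647
```

```bash
python3 - <<'E'
from h import *
s=readout.get_state(); im=viewer.read_camera('wrist')[:,:,::-1]; cv2.imwrite('pics/w7.png',im); np.savez('w7.npz',tcp_pos=s['tcp_pos'],orientation=s['orientation'])
c=cam('wrist',s); print(s['tcp_pos'],proj(c,[[.522,-.308,.008]]))
E
```

```text
[ 0.59283075 -0.186826    0.21959524] [[133.55759384 164.21654251]]
```

View pics/w7.png

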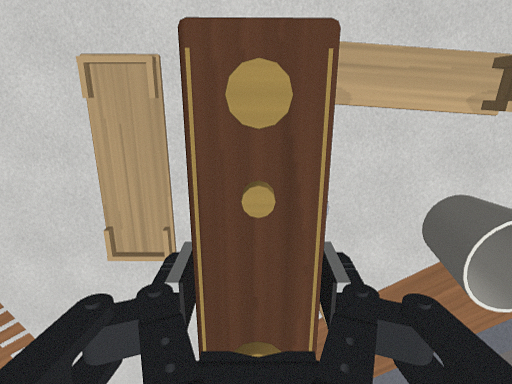

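The dock is fully visible on the left, with corners at about (78,55), (159,54), (175,255) and (108,261). Next I'll measure its edges at the right heights and compare with 236×82.

```bash
python3 - <<'E'
from h import *
im=cv2.imread('pics/w7.png'); s=np.load('w7.npz'); c=cam('wrist',s)
hsv=cv2.cvtColor(cv2.medianBlur(im,3),cv2.COLOR_BGR2HSV); H,S,V=[hsv[...,i].astype(int) for i in range(3)]
m=((S>70)&(H<28)).astype(np.uint8); m[:, 178:]=0; m[:,:70]=0; m[:40]=0; m[275:]=0
m=cv2.morphologyEx(m,cv2.MORPH_CLOSE,np.ones((5,5)))
q=max(comps(m,1000),key=cv2.contourArea); m[:]=0; cv2.drawContours(m,[q],-1,1,-1); print(cv2.boundingRect(q))
rows=np.r_[62:92,228:252]; rr=np.arange(62,240)
L=cast(c,[[np.where(m[r])[0][0],r+.5] for r in rows],.02)[:,:2]
Rt=cast(c,[[np.where(m[r])[0][-1]+1,r+.5] for r in rr],0)[:,:2]
T=cast(c,[[k+.5,np.where(m[:,k])[0][0]] for k in range(86,152)],.02)[:,:2]
B=cast(c,[[k+.5,np.where(m[:,k])[0][-1]+1] for k in range(116,160)],.02)[:,:2]
def line(P,nm):
    vx,vy,x,y=cv2.fitLine((P*1000).astype(np.float32),cv2.DIST_HUBER,0,.01,.01).ravel(); a=np.degrees(np.arctan2(vy,vx)); print(nm,round((a+90)%180-90,2),x.round(1),y.round(1)); return a,np.array([x,y])
aL,pL=line(L,'left');aR,pR=line(Rt,'right');aT,pT=line(T,'top');aB,pB=line(B,'bot')
th=np.radians(np.mean([(a+90)%180-90 for a in (aL,aR)])); u=np.array([np.cos(th),np.sin(th)]); v=np.array([-u[1],u[0]])
print('yaw',np.degrees(th),'width',v@(pR-pL),'len',u@(pB-pT),'centre',u*(u@(pT+pB)/2)+v*(v@(pL+pR)/2))
# keys of held pad: offset in tool frame
z=s['tcp_pos'][2]+.032
k=((H>=18)&(H<32)&(S>110)).astype(np.uint8); k[:,:215]=0;k[:,300:]=0;k[240:]=0
for e in comps(cv2.morphologyEx(k,cv2.MORPH_OPEN,np.ones((5,5))),100):
    (a,b),r=cv2.minEnclosingCircle(e); X=cast(c,[[a,b]],z)[0]; X2=cast(c,[[a+r,b]],z)[0]
    print('key',round(a),round(b),'dia',2000*np.linalg.norm(X2-X),'tool mm',(s['orientation'].T@(X-s['tcp_pos'])*1000).round(1))
E
```

```text
(76, 54, 100, 208)
left -30.51 502.1 -342.0
right -30.58 540.6 -275.0
top 59.5 422.9 -251.4
bot 59.53 623.9 -364.8
yaw -30.544392 width 77.26905 len 230.74495 centre [ 522.7244  -309.26224]
key 258 199 dia 13.501480941372945 tool mm [  0.7 -39.4 -31.8]
key 259 93 dia 23.53120526284697 tool mm [  0.9 -76.6 -31.6]
```

```bash
python3 - <<'E'
from h import *
im=cv2.imread('pics/w7.png'); s=np.load('w7.npz'); c=cam('wrist',s)
S=cv2.cvtColor(im,cv2.COLOR_BGR2HSV)[...,1].astype(int)
print('top',S[48:62,95:145].mean(1).round()); print('bot',S[250:268,125:150].mean(1).round())
for r in (75,150,240): print(r,'left cols70-',S[r-4:r+5,70:115].mean(0).round()[::1])
print('right r150',S[146:155,155:180].mean(0).round(),'r75',S[71:80,150:175].mean(0).round())
u=np.array([np.cos(np.radians(-30.54)),np.sin(np.radians(-30.54)),0]);v=np.array([-u[1],u[0],0]);C=np.array([.5227,-.3093,0])
for z in (0,.008,.02):
    print(z,proj(c,[C+a*.118*u+b*.041*v+[0,0,z] for a,b in((-1,-1),(-1,1),(1,1),(1,-1))]).round(1).tolist())
E
```

```text
top [  4.   4.   4.   3.   3.  13.  82. 100.  95.  95.  95.  95.  95.  95.]
bot [ 94.  95.  99. 102. 101. 101.  98.  95.  95.  98. 109.  15.   4.   4.
   4.   4.   4.   4.]
75 left cols70- [  4.   5.   3.   5.   3.   4.   4.   3.   9.  72. 103.  98.  95.  94.
  95. 102. 103. 102. 102. 104.  99.  97.  95.  94.  94.  94.  94.  94.
  94.  94.  95.  93.  94.  96.  95.  95.  95.  97.  96.  94.  95.  95.
  93.  93.  95.]
150 left cols70- [  4.   3.   4.   5.   4.   3.   4.   4.   3.   3.   4.   4.   4.   4.
   4.   4.   4.   4.   4.   4.   4.   3.   3.   6.  72. 103.  96.  94.
  95.  95.  94.  94.  96.  94.  96.  94.  95.  94.  96.  93.  93.  95.
  96.  94.  94.]
240 left cols70- [  3.   3.   4.   4.   4.   4.   3.   5.   4.   4.   3.   3.   4.   5.
   4.   4.   4.   3.   5.   4.   4.   3.   3.   4.   4.   3.   4.   4.
   5.   3.   5.   4.   3.   2.  19.  88.  99.  95.  94.  95. 102. 103.
 105. 102. 100.]
right r150 [ 95.  94.  94.  95.  95.  94.  95.  94.  95.  95.  95. 104.  73.   9.
   3.   3.   4.   4.   4.   4.   4.   3.   3.   5.   3.] r75 [ 94.  94.  96.  99. 103. 100. 100.  95.  95.  96. 107.  52.   4.   3.
   3.   4.   5.   3.   4.   4.   4.   3.   4.   3.   4.]
0 [[83.8, 53.5], [161.9, 53.6], [178.4, 255.0], [113.9, 254.9]]
0.008 [[79.8, 52.6], [159.6, 52.6], [176.8, 258.1], [111.1, 258.0]]
0.02 [[73.3, 51.1], [156.1, 51.1], [174.4, 263.0], [106.8, 262.9]]
```

The dock fits with its lips inset 2 mm: centre (522.8, -309.1), yaw -30.5°. In the grip, the pad origin lies about 3 mm along tool y from the TCP. Moving above the dock.

```bash
python3 to.py .5199 -.3079 .22 59.46; python3 to.py .5199 -.3079 .05 59.46
```

```text
t 18.375 tcp [ 0.5929 -0.1869  0.2198] f [-0.2 -0.6 -3.9] dp [-3.533 -0.036 -0.   ] rot [-0.045  0.014 -0.   ]
t 18.375 tcp [ 0.5929 -0.1869  0.2198] f [-0.2 -0.6 -3.9] dp [-3.527 -0.016  4.25 ] rot [-0.045  0.014 -0.   ]
```

>>> step_arm:
  rows:
    - {"dp": [-1.2,-0.03,0],"delta_rot": [-0.04,0,0],"hand": 0.5}
    - {"dp": [-2.4,-0.03,0],"delta_rot": [-0.04,0,0],"hand": 0.5}
    - {"dp": [-3.53,-0.03,0.3],"delta_rot": [-0.04,0,0],"hand": 0.5}
    - {"dp": [-3.53,-0.03,1.3],"delta_rot": [-0.04,0,0],"hand": 0.5}
    - {"dp": [-3.53,-0.03,2.4],"delta_rot": [-0.04,0,0],"hand": 0.5}
    - {"dp": [-3.53,-0.02,3.5],"delta_rot": [-0.04,0,0],"hand": 0.5}
    - {"dp": [-3.53,-0.02,4.25],"delta_rot": [-0.04,0,0],"hand": 0.5}
    - {"dp": [-3.53,-0.02,4.25],"delta_rot": [-0.04,0,0],"hand": 0.5}

```text
time_s: 19.38
tcp_pos: [0.5177, -0.3061, 0.0478]
orientation: [[0.507, 0.862, -0.006], [0.862, -0.507, 0.002], [-0.002, -0.006, -1.0]]
force: [0.5, 0.3, -3.6]
gripper_width: 0.65
```

>>> step_arm:
  rows:
    - {"dp": [0,0,0],"delta_rot": [0,0,0],"hand": 0.5}
    - {"dp": [0,0,0],"delta_rot": [0,0,0],"hand": 0.5}

```text
time_s: 19.62
tcp_pos: [0.5189, -0.3065, 0.0495]
orientation: [[0.506, 0.862, -0.003], [0.862, -0.506, 0.0], [-0.002, -0.003, -1.0]]
force: [0.1, -0.5, -3.9]
gripper_width: 0.643
```

```bash
python3 to.py .5199 -.3079 .018 59.46; python3 - <<'E'
from h import *
im=viewer.read_camera('scene')[:,:,::-1]; im2=viewer.read_camera('side')[:,:,::-1]
cv2.imwrite('pics/d1.png',np.hstack([cv2.resize(im[150:240,90:210],(400,300),interpolation=2),cv2.resize(im2[115:190,250:350],(400,300),interpolation=2)]))
E
```

```text
t 19.625 tcp [ 0.5189 -0.3065  0.0495] f [ 0.1 -0.5 -3.9] dp [-0.016  0.042  0.787] rot [-0.03   0.014  0.02 ]
```

View pics/d1.png

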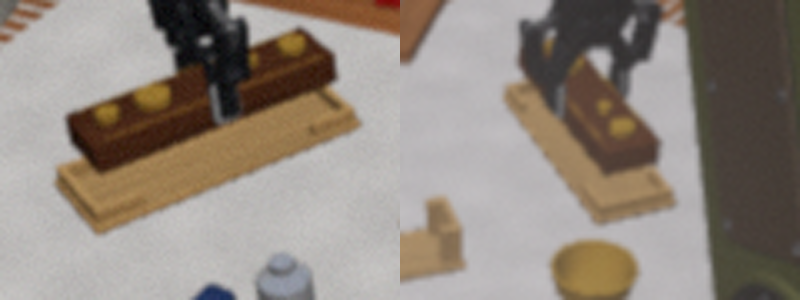

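The pad is level and aligned above the cradle. Descending slowly.

>>> step_arm:
  rows:
    - {"dp": [-0.01,0.04,0.2],"delta_rot": [-0.03,0,0.02],"hand": 0.5}
    - {"dp": [-0.01,0.04,0.4],"delta_rot": [-0.03,0,0.02],"hand": 0.5}
    - {"dp": [-0.01,0.04,0.6],"delta_rot": [-0.03,0,0.02],"hand": 0.5}
    - {"dp": [-0.01,0.04,0.78],"delta_rot": [-0.03,0,0.02],"hand": 0.5}
    - {"dp": [-0.01,0.04,0.78],"delta_rot": [-0.03,0,0.02],"hand": 0.5}

```text
time_s: 20.35
tcp_pos: [0.519, -0.3073, 0.017]
orientation: [[0.508, 0.861, -0.002], [0.861, -0.508, -0.0], [-0.002, -0.002, -1.0]]
force: [-0.0, 0.2, -4.4]
gripper_width: 0.645
```

>>> step_arm:
  rows:
    - {"dp": [0,0,0.06],"delta_rot": [0,0,0],"hand": 0.5}
    - {"dp": [0,0,0.12],"delta_rot": [0,0,0],"hand": 0.5}
    - {"dp": [0,0,0.12],"delta_rot": [0,0,0],"hand": 0.5}

```text
time_s: 20.72
tcp_pos: [0.5192, -0.3074, 0.0124]
orientation: [[0.508, 0.861, -0.002], [0.861, -0.508, -0.0], [-0.001, -0.002, -1.0]]
force: [-0.0, 0.5, -2.5]
gripper_width: 0.643
```

It is inside the lips with no snag. Releasing, then rising.

>>> step_arm:
  rows:
    - {"dp": [0,0,0.02],"delta_rot": [0,0,0],"hand": 0.7}
    - {"dp": [0,0,0.02],"delta_rot": [0,0,0],"hand": 0.85}
    - {"dp": [0,0,0.02],"delta_rot": [0,0,0],"hand": 1}
    - {"dp": [0,0,0.02],"delta_rot": [0,0,0],"hand": 1}
    - {"dp": [0,0,-0.6],"delta_rot": [0,0,0],"hand": 1}
    - {"dp": [0,0,-1.6],"delta_rot": [0,0,0],"hand": 1}
    - {"dp": [0,0,-2.8],"delta_rot": [0,0,0],"hand": 1}
    - {"dp": [0,0,-4.2],"delta_rot": [0,0,0],"hand": 1}

```text
time_s: 21.72
tcp_pos: [0.5189, -0.3069, 0.1812]
orientation: [[0.508, 0.861, -0.003], [0.861, -0.508, 0.0], [-0.002, -0.003, -1.0]]
force: [0.5, -0.7, 0.4]
gripper_width: 1.002
```

>>> step_arm:
  rows:
    - {"dp": [0,0,-0.6],"delta_rot": [0,0,0],"hand": 0.5}
    - {"dp": [0,0,-0.6],"delta_rot": [0,0,0],"hand": 0}
    - {"dp": [0,0,-0.6],"delta_rot": [0,0,0],"hand": 0}
    - {"dp": [0,0,-0.6],"delta_rot": [0,0,0],"hand": 0}

```text
time_s: 22.22
tcp_pos: [0.518, -0.3064, 0.2034]
orientation: [[0.508, 0.861, -0.006], [0.861, -0.508, 0.002], [-0.001, -0.006, -1.0]]
force: [-0.3, -0.2, 0.2]
gripper_width: 0.142
```

```bash
python3 flat.py .036 w8; python3 to.py .52 -.308 .2 59.46
```

```text
bar (228, 65, 61, 206) (522, -308, 211, 56, -30.5)
 key px 257 252 dia 18.2 pos [ 589.9 -348.9]
 key px 257 219 dia 27.8 pos [ 557.7 -329.3]
 key px 258 137 dia 12.4 pos [ 486.4 -286.9]
 key px 258 95 dia 23.0 pos [ 453.8 -267.5]
tcp [ 0.518  -0.3064  0.2034] tool x yaw 59.4
t 22.275 tcp [ 0.5181 -0.3065  0.2036] f [ 0.   0.3 -0. ] dp [-0.009  0.06   0.089] rot [-0.055  0.014 -0.003]
```

The pad is seated: centre (521.9, -308.1), yaw -30.9°, all keys measured at the expected sizes. Now for the presses, largest first: key b.

```bash
python3 to.py .5577 -.3293 .065 59.46
```

```text
t 22.275 tcp [ 0.5181 -0.3065  0.2036] f [ 0.   0.3 -0. ] dp [0.016 1.162 3.458] rot [-0.055  0.014 -0.003]
```

>>> step_arm:
  rows:
    - {"dp": [0,0.6,0.6],"delta_rot": [-0.05,0.01,0],"hand": 0}
    - {"dp": [0.02,1.16,1.6],"delta_rot": [-0.05,0.01,0],"hand": 0}
    - {"dp": [0.02,1.16,2.8],"delta_rot": [-0.05,0.01,0],"hand": 0}
    - {"dp": [0.02,1.16,3.45],"delta_rot": [-0.05,0.01,0],"hand": 0}
    - {"dp": [0.02,1.16,3.45],"delta_rot": [-0.05,0.01,0],"hand": 0}
    - {"dp": [0.02,1.16,3.45],"delta_rot": [-0.05,0.01,0],"hand": 0}

```text
time_s: 23.02
tcp_pos: [0.5582, -0.3294, 0.0661]
orientation: [[0.508, 0.861, -0.0], [0.861, -0.508, -0.0], [-0.0, 0.0, -1.0]]
force: [-1.1, 0.5, -0.5]
gripper_width: -0.002
```

```bash
python3 to.py .5577 -.3293 .040 59.46
```

```text
t 23.025 tcp [ 0.5582 -0.3294  0.0661] f [-1.1  0.5 -0.5] dp [-0.004 -0.011  0.651] rot [ 0.002  0.004 -0.003]
```

>>> step_arm:
  rows:
    - {"dp": [0,0,0.3],"delta_rot": [0,0,0],"hand": 0}
    - {"dp": [0,0,0.55],"delta_rot": [0,0,0],"hand": 0}
    - {"dp": [0,0,0.62],"delta_rot": [0,0,0],"hand": 0}
    - {"dp": [0,0,0.66],"delta_rot": [0,0,0],"hand": 0}
    - {"dp": [0,0,0.66],"delta_rot": [0,0,0],"hand": 0}

```text
time_s: 23.65
tcp_pos: [0.558, -0.3293, 0.0399]
orientation: [[0.508, 0.861, -0.0], [0.861, -0.508, -0.0], [-0.0, -0.0, -1.0]]
force: [-1.6, 0.6, 3.6]
gripper_width: -0.001
```

>>> step_arm:
  rows:
    - {"dp": [0,0,0.05],"delta_rot": [0,0,0],"hand": 0}
    - {"dp": [0,0,0.08],"delta_rot": [0,0,0],"hand": 0}
    - {"dp": [0,0,0.08],"delta_rot": [0,0,0],"hand": 0}

```text
time_s: 24.02
tcp_pos: [0.5581, -0.3294, 0.039]
orientation: [[0.508, 0.861, 0.001], [0.861, -0.508, -0.001], [-0.0, 0.001, -1.0]]
force: [-5.8, 3.2, 18.5]
gripper_width: 0.002
```

Bottomed out at z = 39.0 mm with 18 N, so b was fully down. Up, then over to key d.

>>> step_arm:
  rows:
    - {"dp": [0,0,-0.4],"delta_rot": [0,0,0],"hand": 0}
    - {"dp": [0,0,-0.8],"delta_rot": [0,0,0],"hand": 0}
    - {"dp": [0,-1.2,-0.8],"delta_rot": [0,0,0],"hand": 0}
    - {"dp": [0,-2.4,-0.8],"delta_rot": [0,0,0],"hand": 0}
    - {"dp": [0,-3.03,-0.8],"delta_rot": [0,0,0],"hand": 0}
    - {"dp": [0,-3.03,-0.65],"delta_rot": [0,0,0],"hand": 0}
    - {"dp": [0,-3.03,-0.65],"delta_rot": [0,0,0],"hand": 0}

```text
time_s: 24.9
tcp_pos: [0.4547, -0.2684, 0.065]
orientation: [[0.508, 0.861, 0.002], [0.861, -0.508, -0.001], [-0.0, 0.002, -1.0]]
force: [0.7, -0.1, -0.2]
gripper_width: -0.004
```

```bash
python3 to.py .4538 -.2675 .038 59.46
```

```text
t 24.9 tcp [ 0.4547 -0.2684  0.065 ] f [ 0.7 -0.1 -0.2] dp [ 0.007 -0.033  0.675] rot [ 0.021  0.004 -0.003]
```

>>> step_arm:
  rows:
    - {"dp": [0,-0.02,0.3],"delta_rot": [0,0,0],"hand": 0}
    - {"dp": [0,-0.02,0.52],"delta_rot": [0,0,0],"hand": 0}
    - {"dp": [0,-0.02,0.6],"delta_rot": [0,0,0],"hand": 0}
    - {"dp": [0,-0.02,0.66],"delta_rot": [0,0,0],"hand": 0}
    - {"dp": [0,-0.02,0.69],"delta_rot": [0,0,0],"hand": 0}
    - {"dp": [0,-0.02,0.69],"delta_rot": [0,0,0],"hand": 0}
    - {"dp": [0,-0.02,0.69],"delta_rot": [0,0,0],"hand": 0}

```text
time_s: 25.78
tcp_pos: [0.4542, -0.2681, 0.039]
orientation: [[0.508, 0.861, 0.002], [0.861, -0.508, -0.002], [-0.0, 0.003, -1.0]]
force: [-4.3, 3.4, 16.8]
gripper_width: -0.002
```

d bottomed too. Next key a.

>>> step_arm:
  rows:
    - {"dp": [0,0,-0.4],"delta_rot": [0,0,0],"hand": 0}
    - {"dp": [0,0,-0.8],"delta_rot": [0,0,0],"hand": 0}
    - {"dp": [0,1.2,-0.8],"delta_rot": [0,0,0],"hand": 0}
    - {"dp": [0,2.4,-0.8],"delta_rot": [0,0,0],"hand": 0}
    - {"dp": [0,3.5,-0.8],"delta_rot": [0,0,0],"hand": 0}
    - {"dp": [0,3.95,-0.65],"delta_rot": [0,0,0],"hand": 0}
    - {"dp": [0,3.95,-0.65],"delta_rot": [0,0,0],"hand": 0}
    - {"dp": [0,3.95,-0.65],"delta_rot": [0,0,0],"hand": 0}

```text
time_s: 26.78
tcp_pos: [0.5893, -0.3478, 0.0652]
orientation: [[0.508, 0.861, 0.001], [0.861, -0.508, -0.001], [-0.0, 0.001, -1.0]]
force: [-0.2, -0.1, 0.4]
gripper_width: 0.002
```

```bash
python3 to.py .5899 -.3489 .038 59.46
```

```text
t 26.775 tcp [ 0.5893 -0.3478  0.0652] f [-0.2 -0.1  0.4] dp [-0.016  0.027  0.681] rot [ 0.013  0.004 -0.003]
```

>>> step_arm:
  rows:
    - {"dp": [-0.02,0.02,0.3],"delta_rot": [0,0,0],"hand": 0}
    - {"dp": [-0.02,0.02,0.52],"delta_rot": [0,0,0],"hand": 0}
    - {"dp": [-0.02,0.02,0.6],"delta_rot": [0,0,0],"hand": 0}
    - {"dp": [-0.02,0.02,0.66],"delta_rot": [0,0,0],"hand": 0}
    - {"dp": [-0.02,0.02,0.7],"delta_rot": [0,0,0],"hand": 0}
    - {"dp": [-0.02,0.02,0.7],"delta_rot": [0,0,0],"hand": 0}
    - {"dp": [-0.02,0.02,0.7],"delta_rot": [0,0,0],"hand": 0}

```text
time_s: 27.65
tcp_pos: [0.5887, -0.3484, 0.039]
orientation: [[0.508, 0.861, 0.0], [0.861, -0.508, -0.001], [-0.001, 0.0, -1.0]]
force: [-6.5, 4.8, 14.2]
gripper_width: 0.004
```

a bottomed. Last is key c.

>>> step_arm:
  rows:
    - {"dp": [0,0,-0.4],"delta_rot": [0,0,0],"hand": 0}
    - {"dp": [0,0,-0.8],"delta_rot": [0,0,0],"hand": 0}
    - {"dp": [0,-1.2,-0.8],"delta_rot": [0,0,0],"hand": 0}
    - {"dp": [0,-2.4,-0.8],"delta_rot": [0,0,0],"hand": 0}
    - {"dp": [0.02,-2.98,-0.8],"delta_rot": [0,0,0],"hand": 0}
    - {"dp": [0.02,-2.98,-0.65],"delta_rot": [0,0,0],"hand": 0}
    - {"dp": [0.02,-2.98,-0.65],"delta_rot": [0,0,0],"hand": 0}
    - {"dp": [0.02,-2.98,-0.65],"delta_rot": [0,0,0],"hand": 0}

```text
time_s: 28.65
tcp_pos: [0.4877, -0.2879, 0.0651]
orientation: [[0.508, 0.861, 0.001], [0.861, -0.508, -0.001], [-0.001, 0.002, -1.0]]
force: [0.1, -0.1, 0.1]
gripper_width: -0.002
```

```bash
python3 to.py .4864 -.2869 .038 59.46
```

```text
t 28.65 tcp [ 0.4877 -0.2879  0.0651] f [ 0.1 -0.1  0.1] dp [ 0.005 -0.041  0.678] rot [ 0.015  0.005 -0.003]
```

>>> step_arm:
  rows:
    - {"dp": [0,-0.04,0.3],"delta_rot": [0,0,0],"hand": 0}
    - {"dp": [0,-0.04,0.52],"delta_rot": [0,0,0],"hand": 0}
    - {"dp": [0,-0.04,0.6],"delta_rot": [0,0,0],"hand": 0}
    - {"dp": [0,-0.04,0.66],"delta_rot": [0,0,0],"hand": 0}
    - {"dp": [0,-0.04,0.7],"delta_rot": [0,0,0],"hand": 0}
    - {"dp": [0,-0.04,0.7],"delta_rot": [0,0,0],"hand": 0}
    - {"dp": [0,-0.04,0.7],"delta_rot": [0,0,0],"hand": 0}

```text
time_s: 29.52
tcp_pos: [0.4861, -0.2869, 0.0389]
orientation: [[0.508, 0.861, 0.001], [0.861, -0.508, -0.001], [-0.001, 0.002, -1.0]]
force: [-6.1, 3.3, 17.7]
gripper_width: -0.001
```

>>> step_arm:
  rows:
    - {"dp": [0,0,-0.4],"delta_rot": [0,0,0],"hand": 0}
    - {"dp": [0,0,-1.2],"delta_rot": [0,0,0],"hand": 0}
    - {"dp": [0,0.5,-2.6],"delta_rot": [0,0,0],"hand": 0}
    - {"dp": [0,0.8,-4.1],"delta_rot": [0,0,0],"hand": 0}
    - {"dp": [0,0.8,-4.1],"delta_rot": [0,0,0],"hand": 0}
    - {"dp": [0,0.8,-4.1],"delta_rot": [0,0,0],"hand": 0}

```text
time_s: 30.28
tcp_pos: [0.5134, -0.3029, 0.2031]
orientation: [[0.508, 0.861, 0.001], [0.861, -0.508, -0.001], [-0.001, 0.002, -1.0]]
force: [0.3, 0.8, -0.8]
gripper_width: -0.001
```

```bash
python3 flat.py .036 w9; python3 -c "
from h import *
cv2.imwrite('pics/end.png',viewer.read_camera('scene')[:,:,::-1])"
```

```text
bar (227, 72, 61, 179) (511, -300, 181, 59, -30.4)
 key px 257 223 dia 27.6 pos [ 557.5 -329.2]
 key px 257 142 dia 12.4 pos [ 486.6 -287. ]
 key px 257 100 dia 22.9 pos [ 453.8 -267.4]
tcp [ 0.5134 -0.3029  0.2031] tool x yaw 59.4
```

View pics/end.png

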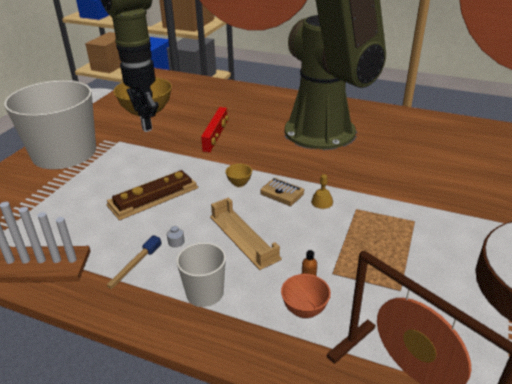

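The pad lies in the cradle at (152,193) with its keys up, and the bystanders are at their starting pixels. Handing in.

```bash
python3 -c "
from workcell import ticket; print(ticket.hand_in())"
```

```text
the job is handed in; nothing more can be done
None
```

The job is done and handed in at about 30 s of the 72 s allowed; the hand-in gave no verdict.

**Pad moves:** I took the pad from the rack and turned it keys-up, coming in sideways at about 22° because a straight outward reach hit a joint limit. I set it down on the cork mat about 21 mm from its centre and let go. I then picked it up across its width and put it in the cradle.

**Key presses:** I pressed the keys from largest to smallest (b, d, a, c) with shut fingers. Each one stopped at z ≈ 39 mm with 14–18 N, which is the full 5 mm of travel, and I lifted off after each.

**Final checks:**
- **Pad position:** it was about 1–1.5 mm from the measured cradle centre, at yaw -30.9° against -30.5°. Keys b, c and d had not moved after the presses.
- **Not fully seen:** in the last wrist picture the colour mask missed key a, probably hidden by the shut fingers, and cut the bar short at 181 mm. Key a being up rests on its earlier reading and the final scene picture.
- **Bystanders:** they look unmoved in the final scene picture. I judged that by eye and did not measure it.
- **Contact:** the fingers pressed on the mat at about 19 N while setting the pad down. The arm was touching nothing at the end.

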